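# Put the lapping plates away in their clip-lid case

## Task

Put the two lapping plates away on the pile of black plates in the grey case: first the blue one, then the finer red one on top of it, so that no coarse grit lies over a finer face. The height of the pile is not known, so lower each plate flat into the case until you feel it rest, and only then let go: do not drop it and do not ram the pile. Then set the orange lid on the case and press it straight down until both black clips snap under the rim, and leave the can, bottle, brush and tape roll alone.

Things in the scene. Friction and masses are not known exactly. Their poses are not given: they have to be found in the camera images.
- case: grey storage case, fixed, open on top, 148 x 68 x 68 mm (x, y, z); origin: centre of its underside, on the worktop. Walls 5 mm, inside 138 x 58 mm, inner floor 6 mm up. It holds a pile of black plates, outline as the loose ones, centred; the pile's top is anywhere from 18 to 40 mm above the origin, drawn anew each time, and gives about 0.2 mm per newton when pressed
- case_rim (a point): centre of the case's mouth, level with its rim, 68 mm above its underside; axes as the case. Both long sides (+y, -y) have a cut-out 56 mm wide in the middle, open from the rim down to 10 mm above the worktop, for the fingers that hold a plate. Each end wall (+x, -x) has a catch bead outside at the rim, 40 mm wide, 4 mm out, 8 mm high
- blue_plate_centre (a point): centre of the blue (coarse) lapping plate: 126 x 50 x 10 mm (x, y, z), 0.11 to 0.2 kg, steel face up, lying flat on the worktop; the point is half-way up, 5 mm above its underside
- red_plate_centre (a point): centre of the red (fine) lapping plate: same size and mass range as the blue one; the point is half-way up, 5 mm above its underside
- lid_grip (a point): middle of the black grip bar of the orange lid: 90 mm long (x), 16 x 16 mm thick (y, z), on two end posts, its underside 18 mm clear of the lid's top face; the point is in the bar's centre, 26 mm above that face. At the start the lid stands on the feet of its two clips, 55 mm below the point
- lid_seat (a point): centre of the lid's underside that comes to sit on the case's rim, 31 mm below lid_grip. Lid 148 x 68 x 5 mm, 0.2 kg; a lip below goes 5 mm into the case with 3 mm play a side. Either way round fits. The clips meet the beads about 15 mm above the seat; pressing it home takes about 15 N in all
- clip_a (a joint): black sprung clip arm at the lid's +x end, 30 mm wide, reaching 24 mm below the lid's underside, with an inward hook: rad, 0 = straight down, positive = sprung outward (as while it rides over the bead)
- clip_b (a joint): the same at the lid's -x end
- steel_can: bystander: silver powder can, 58 mm in diameter, 110 mm high; origin at the centre of its underside
- dropper_bottle: bystander: brown dropper bottle with a black top, 31 mm in diameter, 94 mm high; origin at the centre of its underside
- brush: bystander: small wooden brush lying flat, 11 x 150 x 11 mm (long axis y); origin on its underside
- tape_roll: bystander: roll of beige tape lying flat, 66 mm in diameter, 18 mm high; origin at the centre of its underside
- blue_plate: the same blue plate; origin at the centre of its underside, z up, long axis x
- red_plate: the same red plate; origin at the centre of its underside, z up, long axis x

How it is judged:
By the outcome, as a careful person would: the job done as asked, in the order asked, and still so for the second after the job is handed in, with the robot touching nothing.
It also fails if it takes over 72 s, if anything falls off the work surface, if the arm or the gripper's body presses on something with over 40 N, if the wrist force passes 120 N, or if a joint passes its speed limit or range.

## Robot

A 6-joint arm with a two-finger parallel gripper is mounted at the origin on a cart in front of the work surface, level with it; the furniture and walls round the work are solid. World frame = base frame: x ahead of the robot, y to its left, z up, the work surface at z = 0. Lengths are in mm, angles in rad, forces in N, time in s.
With the tool pointing down it reaches from about 350 to 775 mm from the base axis. Payload 5.5 kg.
Tool frame: the origin (TCP) lies midway between the tips of the shut fingers; the grasp point (between the pads) lies 19 mm behind it; z points along the fingers, x is the direction in which the jaws open and shut, and the axes are right-handed (so a half turn about z gives the same grasp; the last joint's range is limited). The gripper opens to 85 mm and grips with 20 to 120 N. Pads are 22 mm wide; open, the fingers measure 114 mm over their backs; the gripper's body (76 mm by 85 mm) begins 54 mm behind the grasp point. The pads swing forward as they close: fully open they stand 13 mm farther back than shut.
Start: joints at [1.151, 0.313, 0.046, 1.304, 0, 1.431], TCP at [158.818, 552.674, 231.323] pointing down, gripper open.
Joint ranges: [-2.76, 2.76], [-0.86, 1.69], [-1.03, 1.26], [-2.2, 2.34], [-1.47, 1.5], [-3.14, 3.14]. Speed limits (rad/s): [2.57, 2.57, 3.14, 3.14, 3.14, 3.14].

## Interface

Orientations are given as a unit quaternion [x, y, z, w].
In Python, from plant import env gives the robot as it stands.
- The arm moves only by the shell command python3 -m handwheel 'ROWS' [OPENING]. ROWS is JSON, a list of rows, each a list of 2 entries, a list of its own where there are three numbers: the shift along the tool's x, y, z in cm, then the turn about the tool's z in degrees. A call has 1 to 12 rows; each row is the pose to reach, as a shift and turn from the pose commanded when the call began, along the tool's axes at that moment; what a row does not reach only later rows make up. A row lasts 1/12 s, in which the tool goes at most 41.7 mm and 7.16 degrees, less where a joint would pass 70% of its speed; a pose out of reach is approached as far as the arm can. A call with a gripper value outside its range is refused whole. OPENING is the opening, from 0 (shut) to 1 (fully open), set as the call begins (- or left out, the last holds). The fingers move at their own pace and stop on an object; the grip force is fixed at half the most. Time passes only in rows, so rows that repeat a pose let the fingers close. It gives the time, the measured TCP pose, the force and the opening at its end, in the units of the state.
- env.read_state(): the state, without advancing time (a new reading comes with each control period).
- env.camera(name): name is "scene" or "top"; returns (picture, depth): 420x560x3 uint8, red, green, blue; 420x560 float32, mm along the optical axis (not along the pixel's ray), 0 where there is no reading.
- env.camera_model(name): a dict with "K" (3x3 intrinsics, pixels), "dist" ([k1, k2, p1, p2, k3] as OpenCV has them; the pictures are not rectified), "eye" and "orientation" of the camera in the world. Camera axes: x right, y up, looking along -z (the intrinsics and any distortion apply to the point x, -y, -z); pixel columns grow to the right and rows downward; lengths in mm; the calibration is good to about 2 mm. A picture is of the moment at which its call begins. camera_model takes no time and is no camera call.
- env.sign_off(): hands the job in, once; it reports no verdict.
The state is a dict: "clock": time; "joint_positions": joint angles; "joint_vel": joint speeds; "joint_efforts": joint torques, N m; "ee_pos": TCP position; "ee_rot": TCP orientation; "contact_force": force on the tool from outside, world axes, zero at the start; "wrist_torque": the same for the moment, N m; "opening": finger opening in mm.
Only numpy, scipy, OpenCV 4.12 (cv2) and the standard library are available. Lean on these libraries where they do the work, as an engineer would, in place of code of your own. Each camera call takes 0.05 s, during which the arm holds its last target.

## Working session

There is one attempt and no reset: what is moved stays moved. The work goes in short steps, Python scripts to look and compute and a shell command to move; the robot and the scene stay as the last step left them, time stands still between calls to the robot, and variables do not carry over. Pictures are saved under pics/ and viewed, and the job is handed in when it is done.

```bash
ls; mkdir -p pics; python3 - <<'E'
from plant import env
import cv2,numpy as np
s=env.read_state()
for k,v in s.items(): print(k,v)
for n in("scene","top"):
    p,d=env.camera(n); cv2.imwrite(f"pics/{n}0.png",p[:,:,::-1]); np.savez(f"{n}0.npz",p=p,d=d)
    print(env.camera_model(n))
E
```

```text
pics
clock 0.0
joint_positions [ 1.15141510e+00  3.14022192e-01  4.49917531e-02  1.30358847e+00
 -4.55092176e-06  1.43113603e+00]
joint_vel [-1.50608886e-03  6.25381171e-04  2.38305227e-03  2.09705708e-03
 -2.72654815e-05  5.05987131e-04]
joint_efforts [ 2.67189507e-04 -4.80622458e+01  2.98537159e+01  1.93896191e-02
 -1.16125989e-04 -1.31726233e-05]
ee_pos [158.58859401 552.17745425 230.40168822]
ee_rot [ 7.98776057e-01  6.01627776e-01 -7.96047070e-04  4.43578429e-04]
contact_force [0.10206654 0.18135471 0.02634583]
wrist_torque [-0.00135441  0.00089293 -0.01365469]
opening 85.31370078162944
{'K': array([[386.08900422,   0.        , 276.28651362],
       [  0.        , 386.08900422, 214.382984  ],
       [  0.        ,   0.        ,   1.        ]]), 'dist': array([-0.00145528,  0.        ,  0.        ,  0.        ,  0.        ]), 'eye': array([-341.3473355 , -556.92472433,  541.90157079]), 'orientation': array([ 0.47221547, -0.25702425, -0.41312009,  0.73503937])}
{'K': array([[455.75208303,   0.        , 277.10917503],
       [  0.        , 455.75208303, 207.37845737],
       [  0.        ,   0.        ,   1.        ]]), 'dist': array([0.026697, 0.      , 0.      , 0.      , 0.      ]), 'eye': array([ 285.57636384,  -33.79212769, 1277.08392072]), 'orientation': array([ 0.0774682 , -0.07259136, -0.6873115 ,  0.7185625 ])}
```

View pics/top0.png

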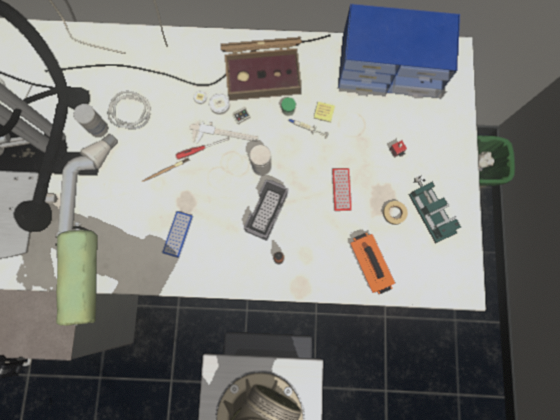

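View pics/scene0.png

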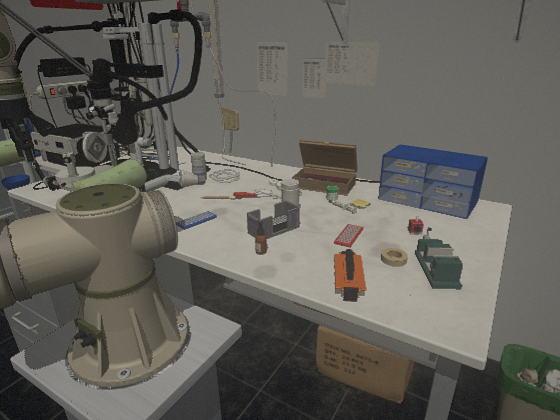

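The top view shows the case at about (267,208), blue plate (178,234), red plate (342,189), lid (372,262), bottle (279,257), can (260,155), tape (395,211) and brush around (165,172). The scene view agrees. Next I'll measure.

```bash
cat > h.py <<'E'
import numpy as np,cv2
from plant import env
from scipy.spatial.transform import Rotation as R
def grab(n,tag):
    p,d=env.camera(n); cv2.imwrite(f"pics/{n}{tag}.png",p[:,:,::-1]); np.savez(f"{n}{tag}.npz",p=p,d=d); return p,d
def load(n,tag):
    z=np.load(f"{n}{tag}.npz"); return z['p'],z['d']
def rays(n,uv):
    m=env.camera_model(n); x=cv2.undistortPoints(np.asarray(uv,float).reshape(-1,1,2),m['K'],m['dist'])[:,0]
    v=np.c_[x[:,0],-x[:,1],-np.ones(len(x))]
    return np.array(m['eye']),R.from_quat(m['orientation']).apply(v)
def onplane(n,uv,z):
    e,v=rays(n,uv); return e+v*((z-e[2])/v[:,2])[:,None]
def bydepth(n,uv,d):
    uv=np.asarray(uv); e,v=rays(n,uv); dd=d[uv[:,1].astype(int),uv[:,0].astype(int)]
    return (e+v*dd[:,None])[dd>0]
def project(n,P):
    m=env.camera_model(n); c=R.from_quat(m['orientation']).inv().apply(np.atleast_2d(P)-m['eye'])*[1,-1,-1]
    return cv2.projectPoints(c,np.zeros(3),np.zeros(3),m['K'],m['dist'])[0][:,0]
def rect(P):
    (c,(a,b),t)=cv2.minAreaRect(P[:,:2].astype(np.float32))
    if a<b: a,b,t=b,a,t+90
    t=(t+90)%180-90
    return np.round(c,1),round(a,1),round(b,1),round(t,1)
def blob(mask,box):
    x0,y0,x1,y1=box; m=np.zeros(mask.shape,np.uint8); m[y0:y1,x0:x1]=mask[y0:y1,x0:x1]
    n,l,s,c=cv2.connectedComponentsWithStats(m); i=1+np.argmax(s[1:,4]); return l==i
def px(m): 
    y,x=np.nonzero(m); return np.c_[x,y]
E
python3 - <<'E'
from h import *
p,d=load('top','0'); hsv=cv2.cvtColor(p,cv2.COLOR_RGB2HSV); H,S,V=cv2.split(hsv)
bx={'blue':(155,205,200,262),'red':(325,160,360,217),'lid':(340,225,400,300),'case':(235,172,295,245),'bottle':(268,245,292,268),'can':(245,142,275,180),'tape':(380,195,412,228),'brush':(138,150,192,185)}
mk={'blue':(H>100)&(H<130)&(S>80),'red':((H<8)|(H>172))&(S>60),'lid':((H<15)&(S>120))|(V<50),'case':(V<125),'bottle':V<110,'can':V<175,'tape':(S>70),'brush':(S>70)}
z={'blue':10,'red':10,'lid':29,'case':68,'bottle':94,'can':110,'tape':18,'brush':11}
for k in bx:
    m=blob(mk[k].astype(np.uint8),bx[k]); q=px(m)
    W=bydepth('top',q,d)
    print(k,len(q),'plane',rect(onplane('top',q,z[k])),'depth zpct',np.round(np.percentile(W[:,2],[2,25,50,75,98]),0), 'hi',rect(W[W[:,2]>z[k]-6]) if (W[:,2]>z[k]-6).sum()>5 else '')
c=p[130:310,130:430]; cv2.imwrite('pics/z1.png',cv2.resize(c[:,:,::-1],None,fx=2.6,fy=2.6,interpolation=cv2.INTER_CUBIC))
E
```

```text
blue 109 plane (array([471.7, 257.4]), 122.2, 47.2, -13.5) depth zpct [ 5.  8. 10. 12. 15.] hi (array([471.5, 256. ]), 123.3, 47.1, -11.7)
red 294 plane (array([ 621.5, -200.5]), 125.3, 50.6, 3.9) depth zpct [-0.  8. 10. 12. 15.] hi (array([ 621.9, -201.1]), 126.5, 49.8, 3.8)
lid 1110 plane (array([ 413. , -283.7]), 159.0, 65.6, 25.1) depth zpct [25. 28. 30. 32. 41.] hi (array([ 412.9, -283.6]), 158.7, 66.3, 25.1)
case 795 plane (array([542. ,   9.3]), 158.4, 70.4, -20.4) depth zpct [ 5. 25. 31. 61. 72.] hi (array([543.5,  10.5]), 156.1, 68.2, -20.7)
bottle 75 plane (array([408. , -28.1]), 28.5, 20.8, 2.5) depth zpct [36. 50. 68. 73. 96.] hi (array([415.8, -29. ]), 7.8, 7.4, -87.3)
can 391 plane (array([663.3,  31.4]), 120.6, 55.1, 20.9) depth zpct [ -3.   1.  14.  67. 108.] hi (array([661.1,  33.4]), 51.7, 18.4, 88.5)
tape 272 plane (array([ 557.5, -350.3]), 62.7, 61.6, -25.7) depth zpct [13. 17. 19. 20. 24.] hi (array([ 557.9, -350.5]), 62.0, 61.4, -25.3)
brush 92 plane (array([707.2, 260.3]), 46.5, 17.5, -67.9) depth zpct [13. 18. 19. 21. 27.] hi (array([705.6, 258.7]), 46.6, 17.4, -67.0)
```

View pics/z1.png

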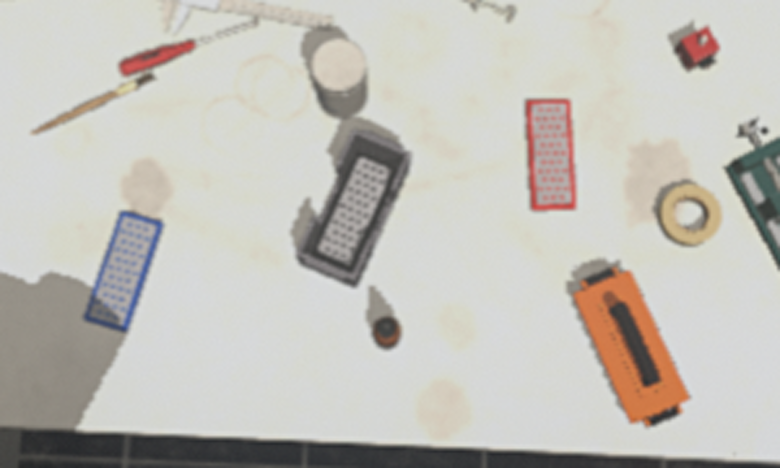

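The zoomed crop shows all the objects clearly: the blue plate has its lower end in shadow, and the case and pile face are visible. I'll refine the measurements with both cameras.

```bash
python3 - <<'E'
from h import *
def hull(m):
    c=max(cv2.findContours(m.astype(np.uint8),cv2.RETR_EXTERNAL,cv2.CHAIN_APPROX_NONE)[0],key=cv2.contourArea); o=np.zeros(m.shape,np.uint8); cv2.fillConvexPoly(o,cv2.convexHull(c),1); return px(o>0)
for n in('top','scene'):
    p,d=load(n,'0'); H,S,V=[a.astype(int) for a in cv2.split(cv2.cvtColor(p,cv2.COLOR_RGB2HSV))]
    q={k:project(n,P)[0].astype(int) for k,P in {'blue':(471,257,10),'red':(621,-200,10),'lid':(413,-283,29)}.items()}
    print(q)
    B=lambda c,r:(c[0]-r,c[1]-r,c[0]+r,c[1]+r)
    for k,m in {'blue':(H>95)&(H<135)&(S>60),'red':((H<8)|(H>170))&(S>60),'lid':((H>3)&(H<20)&(S>120))}.items():
        z={'blue':10,'red':10,'lid':29}[k]
        b=blob(cv2.morphologyEx(m.astype(np.uint8),cv2.MORPH_CLOSE,np.ones((3,3))),B(q[k],40)); h=hull(b); P=onplane(n,h,z)
        print(n,k,rect(P),'centroid',P.mean(0)[:2].round(1))
    # lid bar: dark pixels near
    b=blob(((V<60)).astype(np.uint8),B(project(n,(413,-283,60))[0].astype(int),20)); P=onplane(n,px(b),63);print(n,'bar@63',rect(P),P.mean(0).round(1))
    W=bydepth(n,px(b),d);print(W[:,2].mean())
    # case rim via depth
    yy,xx=np.mgrid[0:420,0:560]; a=np.c_[xx.ravel(),yy.ravel()]; a=a[d.ravel()>0]; W=bydepth(n,a,d)
    s=(np.hypot(W[:,0]-543,W[:,1]-10)<95)
    r=s&(W[:,2]>58)&(W[:,2]<78)&(np.hypot(W[:,0]-543,W[:,1]-10)<90)
    print(n,'rim',rect(W[r]),r.sum(),np.percentile(W[r][:,2],[50,75,90]))
    c,sn=np.cos(np.radians(-20.5)),np.sin(np.radians(-20.5)); L=(W[:,:2]-[543,10])@np.array([[c,-sn],[sn,c]])
    i=(abs(L[:,0])<45)&(abs(L[:,1])<15); print('pile z',np.median(W[i][:,2]),i.sum())
    f=s&(W[:,2]>45); 
    i=s&(abs(W[:,2]-W[i][:,2].mean())<6)&(abs(L[:,0])<66)&(abs(L[:,1])<27); print('pile rect',rect(W[i]))
E
```

```text
{'blue': array([177, 233]), 'red': array([341, 188]), 'lid': array([371, 262])}
top blue (array([471.5, 258.5]), 125.2, 51.1, -13.4) centroid [470.5 258.2]
top red (array([ 621.5, -200.6]), 124.3, 53.8, 2.5) centroid [ 621.  -200.6]
top lid (array([ 413. , -283.8]), 161.1, 68.0, 25.0) centroid [ 412.1 -284.3]
top bar@63 (array([ 375.8, -294.5]), 7.8, 2.6, -0.2) [ 375.5 -293.7   63. ]
56.744529173509044
top rim (array([543.8,  10.4]), 157.0, 69.3, -21.3) 307 [68.01977567 69.82434314 71.60894439]
pile z 29.95570620085107 338
pile rect (array([544.3,  10.7]), 126.0, 50.3, -20.9)
{'blue': array([196, 218]), 'red': array([347, 233]), 'lid': array([347, 269])}
scene blue (array([467.1, 251.6]), 130.9, 62.6, -13.4) centroid [465.8 251.3]
scene red (array([ 615.7, -205.1]), 140.5, 53.6, 4.1) centroid [ 612.7 -205.6]
scene lid (array([ 410.6, -288.7]), 172.4, 67.1, 23.9) centroid [ 403.8 -291. ]
scene bar@63 (array([ 398.2, -287.3]), 57.8, 7.1, 22.5) [ 399.7 -285.2   63. ]
60.58200995690921
scene rim (array([540.9,   7.9]), 156.0, 71.9, -22.3) 292 [66.03137363 68.49399852 69.69771434]
pile z -757.087248793366 224
pile rect (array([0., 0.]), 0.0, 0.0, 0.0)
```

```bash
cat >> h.py <<'E'
def togo(x,y,z,yaw):
    s=env.read_state(); r=R.from_quat(s['ee_rot']); q=s['ee_rot']
    a=np.degrees(2*np.arctan2(q[1],q[0])); v=r.inv().apply(np.array([x,y,z])-s['ee_pos'])/10
    t=(a-yaw+90)%180-90
    print('t',round(s['clock'],2),'pos',s['ee_pos'].round(1),'yaw',round(a%360,2),'F',s['contact_force'].round(1),'open',round(s['opening'],1),'| shift cm',v.round(2),'turn',round(t,2))
E
python3 - <<'E'
from h import *
for n in('top','scene'):
    p,d=load(n,'0')
    for P in [(159,552,230),(159,552,400),(0,0,300)]: print(n,P,project(n,P).round())
p,d=load('top','0'); print(bydepth('top',np.array([[77,250],[77,275],[77,310],[70,200],[95,152],[92,120]]),d).round())
p,d=load('scene','0'); print(bydepth('scene',np.array([[125,180],[160,175],[180,165],[100,230]]),d).round())
togo(471,258,90,77)
E
```

```text
top (159, 552, 230) [[  7. 354.]]
top (159, 552, 400) [[-49. 364.]]
top (0, 0, 300) [[254. 456.]]
scene (159, 552, 230) [[ 28. 165.]]
scene (159, 552, 400) [[  9. 100.]]
scene (0, 0, 300) [[ 99. 200.]]
[[396. 455. 180.]
 [337. 449. 174.]
 [256. 439. 171.]
 [546. 552.  48.]
 [682. 494.  65.]
 [760. 496. 105.]]
[[355. 421. 148.]
 [657. 615.  39.]
 [880. 731.   1.]
 [-40. -50. 275.]]
t 0.1 pos [158.6 552.2 230.5] yaw 73.97 F [ 0.7 -0.  -1.5] open 85.6 | shift cm [-19.62  38.15  14.07] turn -3.03
```

A green-sleeved tube (top view, around (77,275)) lies between the start pose and the blue plate, so I'll check its top height before crossing over it.

```bash
python3 - <<'E'
from h import *
p,d=load('top','0')
yy,xx=np.mgrid[190:335,40:115]; W=bydepth('top',np.c_[xx.ravel(),yy.ravel()],d)
for x0 in range(160,700,60):
    s=W[(W[:,0]>x0)&(W[:,0]<x0+60)&(W[:,2]>30)]
    if len(s)>5: print(x0,len(s),'y',np.percentile(s[:,1],[2,98]).round(),'z',np.percentile(s[:,2],[50,98]).round())
togo(200,500,300,74)
togo(471,258,300,77)
E
```

```text
220 945 y [412. 490.] z [169. 178.]
280 1033 y [418. 498.] z [171. 180.]
340 1010 y [423. 508.] z [173. 184.]
400 1000 y [430. 569.] z [178. 340.]
460 559 y [464. 574.] z [ 56. 352.]
520 345 y [543. 623.] z [51. 59.]
t 0.1 pos [158.6 552.2 230.5] yaw 73.97 F [ 0.7 -0.  -1.5] open 85.6 | shift cm [-3.89  5.42 -6.95] turn -0.03
t 0.1 pos [158.6 552.2 230.5] yaw 73.97 F [ 0.7 -0.  -1.5] open 85.6 | shift cm [-19.66  38.15  -6.93] turn -3.03
```

```bash
python3 -m handwheel '[[[0,0,-4],0],[[0,0,-7],0],[[-1.8,3.5,-7],0],[[-3.6,7,-7],0],[[-5.4,10.5,-7],-1],[[-7.2,14,-7],-2],[[-9,17.5,-7],-3],[[-10.8,21,-7],-3]]' 1; python3 -c "
from h import *
togo(471,258,100,77)"
```

```text
clock: 0.77
ee_pos: [331.6, 389.3, 301.0]
ee_rot: [0.782, 0.623, -0.0, -0.0]
contact_force: [0.2, 1.1, -0.3]
opening: 85.2
t 0.77 pos [331.6 389.3 301. ] yaw 77.04 F [ 0.2  1.1 -0.3] open 85.2 | shift cm [-9.66 16.54 20.1 ] turn 0.04
```

```bash
python3 -m handwheel '[[[-2,3.4,0],0],[[-4,6.8,0],0],[[-6,10,3],0],[[-8,13.5,6],0],[[-9.6,16.5,9.5],0],[[-9.6,16.5,13.5],0],[[-9.6,16.5,17],0],[[-9.6,16.5,20],0],[[-9.6,16.5,20],0],[[-9.6,16.5,20],0]]' 0.85; python3 -c "
from h import *
grab('top','1');grab('scene','1')
togo(471,258,0,77)"
```

```text
clock: 1.6
ee_pos: [467.8, 259.2, 99.5]
ee_rot: [0.783, 0.622, -0.003, -0.001]
contact_force: [-0.2, 0.8, 1.4]
opening: 72.5
t 1.7 pos [471.2 260.9 103.5] yaw 76.99 F [ 0.2 -0.1  0.5] open 72.8 | shift cm [-0.3   0.03 10.35] turn -0.01
```

View pics/scene1.png

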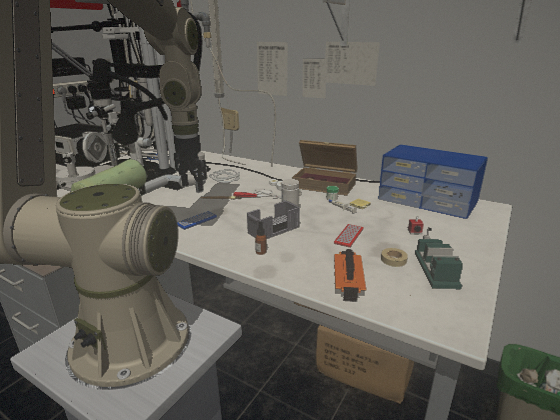

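View pics/top1.png

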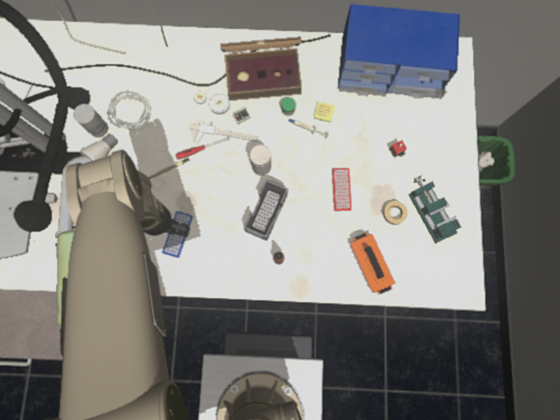

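The gripper is over the blue plate (top view, around (178,230)). Descending now.

```bash
python3 -m handwheel '[[[-0.2,0,2],0],[[-0.2,0,4],0],[[-0.2,0,6],0],[[-0.2,0,7.5],0],[[-0.2,0,8.5],0],[[-0.2,0,9.3],0],[[-0.2,0,9.8],0],[[-0.2,0,9.8],0],[[-0.2,0,9.8],0]]'; python3 -c "
from h import *
togo(471,258,0,77)"
```

```text
clock: 2.45
ee_pos: [470.1, 258.6, 4.1]
ee_rot: [0.783, 0.622, 0.001, 0.0]
contact_force: [0.2, 0.6, -0.7]
opening: 73.0
t 2.45 pos [470.1 258.6   4.1] yaw 76.98 F [ 0.2  0.6 -0.7] open 73.0 | shift cm [-0.04  0.1   0.41] turn -0.02
```

```bash
python3 -m handwheel '[[[0,0,0.2],0],[[0,0,0.3],0],[[0,0,0.3],0],[[0,0,0.3],0],[[0,0,0.3],0],[[0,0,0.3],0],[[0,0,0.3],0],[[0,0,0.3],0]]' 0.4; python3 -c "
from h import *
togo(471,258,0,77)"
```

```text
clock: 3.12
ee_pos: [470.2, 258.4, 1.4]
ee_rot: [0.783, 0.622, 0.001, 0.0]
contact_force: [-0.2, -0.8, 5.6]
opening: 47.8
t 3.12 pos [470.2 258.4   1.4] yaw 76.96 F [-0.2 -0.8  5.6] open 47.8 | shift cm [-0.02  0.09  0.14] turn -0.04
```

```bash
python3 -m handwheel '[[[0,0,0],0],[[0,0,-0.5],0],[[0,0,-1.5],0],[[0,0,-3],0],[[0,0,-6],0],[[0,0,-9],0],[[0,0,-9],0],[[0,0,-9],0]]' 0; python3 -c "
from h import *
grab('top','2');p,d=grab('scene','2')
c=p[100:300,130:330]; cv2.imwrite('pics/z2.png',cv2.resize(c[:,:,::-1],None,fx=3,fy=3))
togo(471,258,0,77)"
```

```text
clock: 3.78
ee_pos: [471.3, 258.9, 93.0]
ee_rot: [0.783, 0.622, 0.003, 0.001]
contact_force: [-0.5, 0.3, -1.4]
opening: 47.9
t 3.88 pos [469.1 258.1  90.1] yaw 76.97 F [-0.7 -0.2 -1.2] open 47.7 | shift cm [0.04 0.19 9.01] turn -0.03
```

View pics/z2.png

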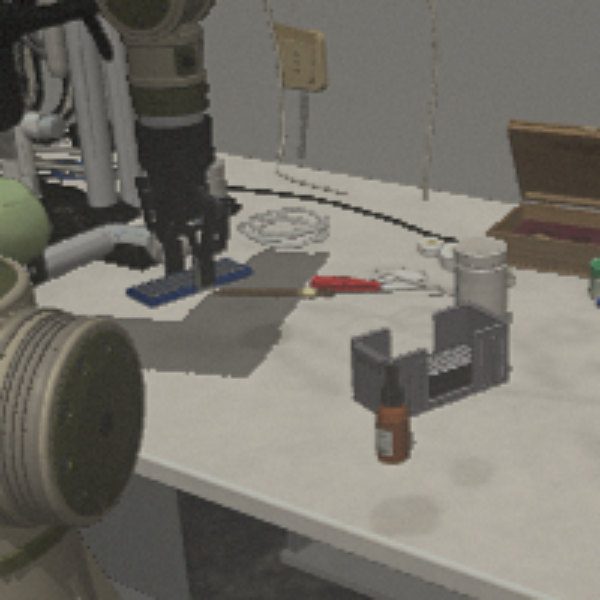

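The scene crop shows the blue plate lifted and held level, with the fingers near its middle. Checking its offset in the hand from the top view.

```bash
python3 - <<'E'
from h import *
p,d=load('top','2'); H,S,V=[a.astype(int) for a in cv2.split(cv2.cvtColor(p,cv2.COLOR_RGB2HSV))]
c=project('top',(469,258,98))[0].astype(int); print(c)
m=((H>100)&(H<135)&(S>80)); m[:c[1]-40]=0;m[c[1]+40:]=0;m[:,:c[0]-30]=0;m[:,c[0]+30:]=0
P=onplane('top',px(m),98.5); print(rect(P),len(P))
cv2.imwrite('pics/z3.png',cv2.resize(p[c[1]-60:c[1]+60,c[0]-60:c[0]+60,::-1],None,fx=4,fy=4))
togo(542.5,9.5,200,69); togo(542.5,9.5,110,69)
E
```

```text
[169 229]
(array([472.8, 260.9]), 122.2, 46.1, -13.8) 107
t 3.88 pos [469.1 258.1  90.1] yaw 76.97 F [-0.7 -0.2 -1.2] open 47.7 | shift cm [-22.56  12.75 -10.99] turn 7.97
t 3.88 pos [469.1 258.1  90.1] yaw 76.97 F [-0.7 -0.2 -1.2] open 47.7 | shift cm [-22.56  12.76  -1.99] turn 7.97
```

View pics/z3.png

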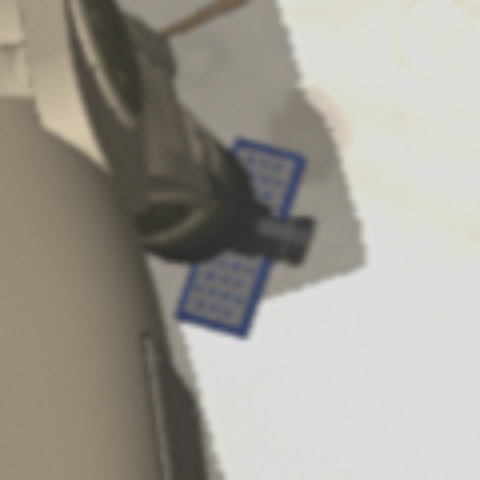

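```bash
python3 -c "
from h import *
togo(540.5,8,135,69.2)"; python3 -m handwheel '[[[0,0,-3],0],[[-2,1,-4.5],1],[[-5,2.8,-4.5],2],[[-8,4.6,-4.5],3],[[-11,6.3,-4.5],4],[[-14,8,-4.5],5],[[-17,9.7,-4.5],6],[[-20,11.4,-4.5],7],[[-22.6,12.6,-4.5],7.8],[[-22.6,12.6,-4.5],7.8],[[-22.6,12.6,-4.5],7.8]]'; python3 - <<'E'
from h import *
togo(540.5,8,135,69.2)
p,d=grab('top','3'); q,_=grab('scene','3')
c=project('top',(540,8,100))[0].astype(int)
cv2.imwrite('pics/z4.png',cv2.resize(p[c[1]-70:c[1]+70,c[0]-70:c[0]+70,::-1],None,fx=4,fy=4))
cv2.imwrite('pics/z5.png',cv2.resize(q[120:280,200:360,::-1],None,fx=3.7,fy=3.7))
E
```

```text
t 3.88 pos [469.1 258.1  90.1] yaw 76.97 F [-0.7 -0.2 -1.2] open 47.7 | shift cm [-22.75  12.6   -4.49] turn 7.77
clock: 4.8
ee_pos: [540.4, 8.3, 133.6]
ee_rot: [0.824, 0.566, -0.001, -0.001]
contact_force: [-0.7, 0.8, -1.6]
opening: 47.4
t 4.8 pos [540.4   8.3 133.6] yaw 68.98 F [-0.7  0.8 -1.6] open 47.4 | shift cm [-0.02  0.02 -0.14] turn -0.22
```

View pics/z4.png

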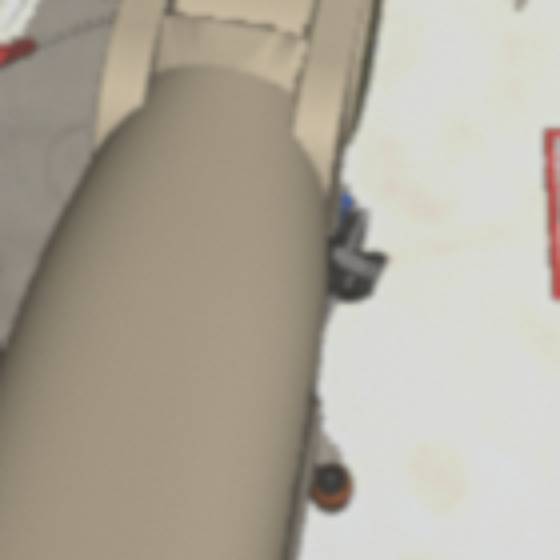

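View pics/z5.png

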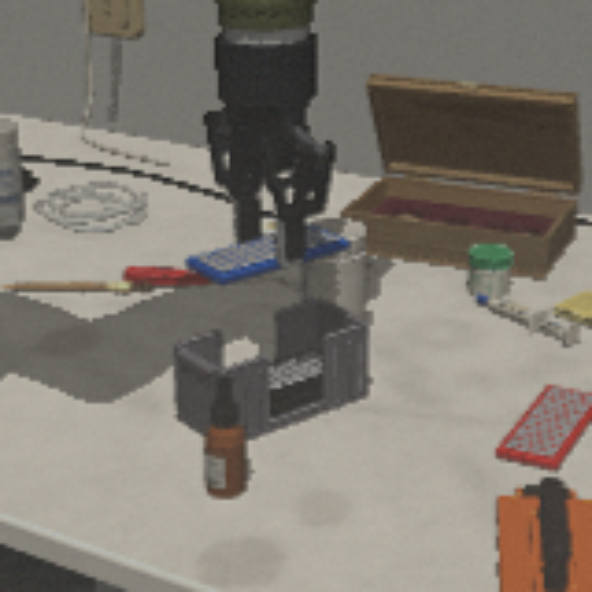

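The top view is occluded by the arm. In the scene view the blue plate (crop about (270,255)) is over the case. I'll use the scene view for alignment, zoomed in.

```bash
python3 - <<'E'
from h import *
q,_=load('scene','3')
cv2.imwrite('pics/z6.png',cv2.resize(q[170:245,240:310,::-1],None,fx=8,fy=8,interpolation=cv2.INTER_CUBIC))
# predicted corners of case (top-cam est) and plate (from TCP)
def box(c,L,Wd,z,yaw):
    a=np.radians(yaw); u=np.array([np.cos(a),np.sin(a)]);v=np.array([-u[1],u[0]])
    return np.array([[*(np.array(c)+sx*L/2*u+sy*Wd/2*v),z] for sx,sy in((1,1),(1,-1),(-1,-1),(-1,1))])
for nm,b in(('case',box((543.5,10.3),148,68,68,-20.9)),('casebase',box((543.5,10.3),148,68,0,-20.9)),('plate@tcp',box((540.4,8.3),126,50,142.2,-21)),('platebot',box((540.4,8.3),126,50,132.2,-21))):
    print(nm,((project('scene',b)-[240,170])*8+4).round(0).tolist())
E
```

```text
case [[365.0, 246.0], [477.0, 301.0], [156.0, 408.0], [50.0, 345.0]]
casebase [[365.0, 402.0], [475.0, 461.0], [162.0, 577.0], [58.0, 509.0]]
plate@tcp [[357.0, 84.0], [441.0, 120.0], [160.0, 201.0], [80.0, 160.0]]
platebot [[357.0, 109.0], [441.0, 146.0], [161.0, 228.0], [81.0, 186.0]]
```

View pics/z6.png

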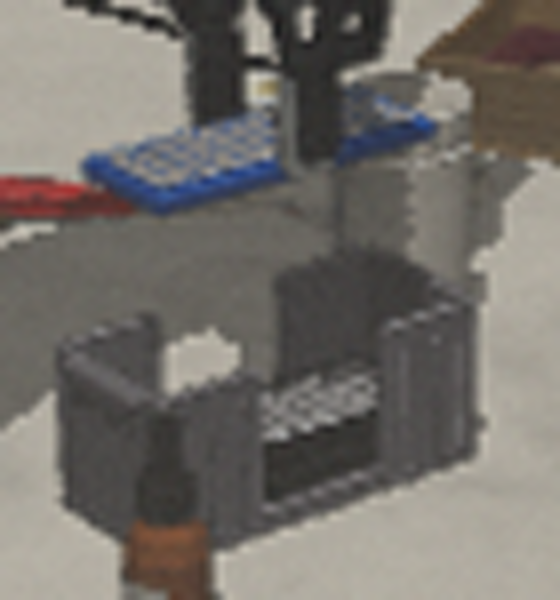

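```bash
python3 - <<'E'
from h import *
p,_=load('top','0')
cv2.imwrite('pics/z7.png',cv2.resize(p[170:245,235:300,::-1],None,fx=8,fy=8,interpolation=cv2.INTER_CUBIC))
q,_=load('scene','0')
cv2.imwrite('pics/z8.png',cv2.resize(q[195:245,240:305,::-1],None,fx=10,fy=10,interpolation=cv2.INTER_CUBIC))
print(project('top',(469.1,258.1,98.7)))
E
```

```text
[[169.7327426  229.15377467]]
```

View pics/z7.png

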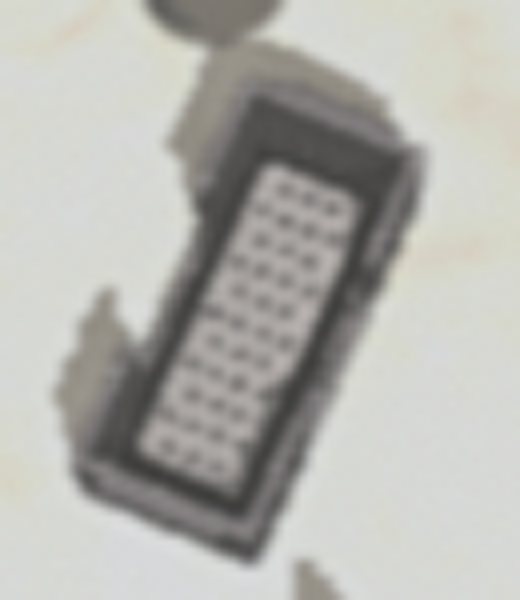

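View pics/z8.png

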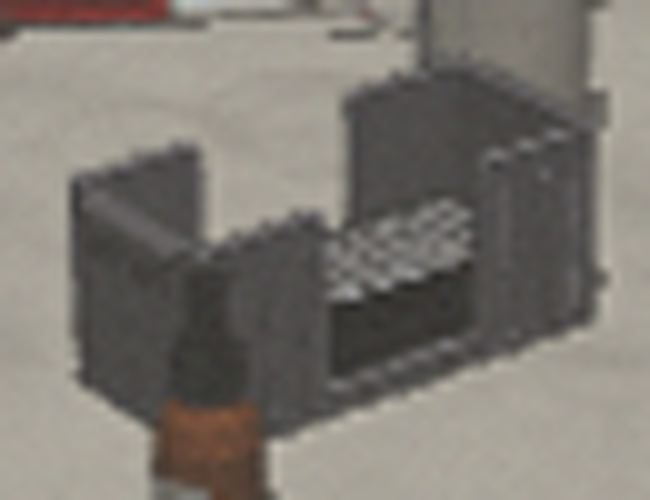

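```bash
python3 - <<'E'
from h import *
def S(l,s,o): return (np.array(l,float)+.5)/s-.5+np.array(o)
r=onplane('scene',S([(72,178),(597,128),(455,65)],10,(240,195)),68); b=onplane('scene',S([(78,378),(598,320),(272,438)],10,(240,195)),0)
print('scene rim',r.round(1)[:,:2].tolist(),'ctr',((r[0]+r[1])/2).round(1)); print('base',b.round(1)[:,:2].tolist(),'ctr',((b[0]+b[1])/2).round(1))
t=onplane('top',S([(255,88),(425,150),(258,540),(80,460)],8,(235,170)),68); print('top rim',t.round(1)[:,:2].tolist(),((t[0]+t[2])/2).round(1),((t[1]+t[3])/2).round(1))
m=onplane('top',S([(262,160),(360,190),(240,495),(137,455)],8,(235,170)),30); print('pile',m[:,:2].round(1).tolist(),m.mean(0).round(1))
# plate in hand from scene3 (z6 scale 8)
w=onplane('scene',S([(437,120),(158,198),(84,162)],8,(240,170)),142.2); print('plate',w[:,:2].round(1).tolist(),((w[0]+w[2])/2).round(1))
w=onplane('top',S([(237,140),(307,158),(245,338),(178,317)],4,(109,169)),98.7); print('plate top2 (tcp 469.1 258.1)',w.mean(0).round(1))
E
```

```text
scene rim [[489.5, 67.0], [599.1, -49.2], [619.6, 12.8]] ctr [544.3   8.9  68. ]
base [[491.2, 69.8], [605.0, -47.3], [489.2, -1.7]] ctr [548.1  11.2   0. ]
top rim [[620.4, 13.2], [601.0, -46.1], [463.9, 4.4], [488.4, 65.5]] [542.2   8.8  68. ] [544.7   9.7  68. ]
pile [[604.7, 10.9], [595.4, -24.2], [484.9, 12.6], [497.4, 49.0]] [545.6  12.1  30. ]
plate [[589.2, -36.6], [474.4, 9.4], [489.6, 51.5]] [539.4   7.5 142.2]
plate top2 (tcp 469.1 258.1) [472.2 259.9  98.7]
```

```bash
python3 -c "
from h import *
togo(543.5,9.5,80,69.2)"; python3 -m handwheel '[[[0.2,0.26,2],-0.2],[[0.2,0.26,4],-0.2],[[0.2,0.26,5.3],-0.2],[[0.2,0.26,5.3],-0.2],[[0.2,0.26,5.3],-0.2],[[0.2,0.26,5.3],-0.2]]';python3 - <<'E'
from h import *
togo(543.5,9.5,60,69.2)
q,_=grab('scene','4')
cv2.imwrite('pics/z9.png',cv2.resize(q[185:245,240:310,::-1],None,fx=10,fy=10,interpolation=cv2.INTER_CUBIC))
E
```

```text
t 4.9 pos [540.1  10.1 134. ] yaw 69.17 F [-0.3  0.1 -1.4] open 47.9 | shift cm [0.06 0.36 5.4 ] turn -0.03
clock: 5.4
ee_pos: [544.6, 11.5, 82.9]
ee_rot: [0.822, 0.57, 0.0, 0.0]
contact_force: [0.3, 0.4, -0.8]
opening: 47.9
t 5.4 pos [544.6  11.5  82.9] yaw 69.46 F [ 0.3  0.4 -0.8] open 47.9 | shift cm [-0.22 -0.03  2.29] turn 0.26
```

View pics/z9.png

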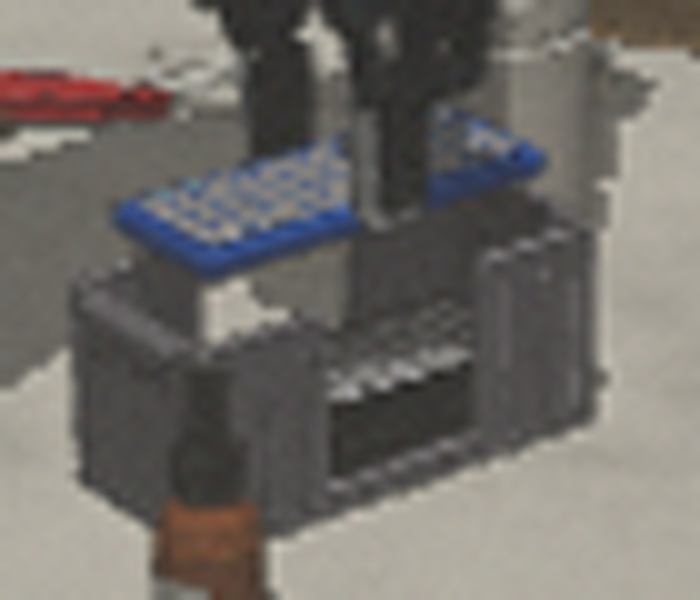

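```bash
python3 - <<'E'
from h import *
def S(l,s,o): return (np.array(l,float)+.5)/s-.5+np.array(o)
o=(240,185)
w=onplane('scene',S([(547,155),(118,213),(204,262)],10,o),91.5); print('plate',w[:,:2].round(1).tolist(),((w[0]+w[1])/2).round(1))
r=onplane('scene',S([(597,228),(72,278)],10,o),68); print(r.round(1)[:,:2].tolist(),r.mean(0).round(1))
for i in range(4): togo(543.5,9.5,60,69.2)
E
```

```text
plate [[592.4, -35.5], [492.0, 51.1], [476.0, 10.2]] [542.2   7.8  91.5]
[[599.1, -49.2], [489.5, 67.0]] [544.3   8.9  68. ]
t 5.45 pos [545.1  11.2  83.3] yaw 69.44 F [ 0.6 -1.3 -1.3] open 48.3 | shift cm [-0.22 -0.09  2.33] turn 0.24
t 5.45 pos [545.1  11.2  83.3] yaw 69.44 F [ 0.6 -1.3 -1.3] open 48.3 | shift cm [-0.22 -0.09  2.33] turn 0.24
t 5.45 pos [545.1  11.2  83.3] yaw 69.44 F [ 0.6 -1.3 -1.3] open 48.3 | shift cm [-0.22 -0.09  2.33] turn 0.24
t 5.45 pos [545.1  11.2  83.3] yaw 69.44 F [ 0.6 -1.3 -1.3] open 48.3 | shift cm [-0.22 -0.09  2.33] turn 0.24
```

```bash
python3 -m handwheel '[[[0.05,0.08,0.8],0.2],[[0.05,0.08,1.4],0.2],[[0.05,0.08,2],0.2],[[0.05,0.08,2.6],0.2],[[0.05,0.08,3.2],0.2],[[0.05,0.08,3.6],0.2],[[0.05,0.08,3.6],0.2],[[0.05,0.08,3.6],0.2]]';python3 - <<'E'
from h import *
togo(543.5,9.5,30,69.2)
q,_=grab('scene','5')
cv2.imwrite('pics/z10.png',cv2.resize(q[185:245,240:310,::-1],None,fx=8,fy=8,interpolation=cv2.INTER_CUBIC))
E
```

```text
clock: 6.12
ee_pos: [545.0, 10.8, 45.9]
ee_rot: [0.823, 0.568, -0.0, -0.0]
contact_force: [0.0, -0.1, -1.6]
opening: 48.0
t 6.12 pos [545.   10.8  45.9] yaw 69.16 F [ 0.  -0.1 -1.6] open 48.0 | shift cm [-0.17 -0.1   1.59] turn -0.04
```

View pics/z10.png

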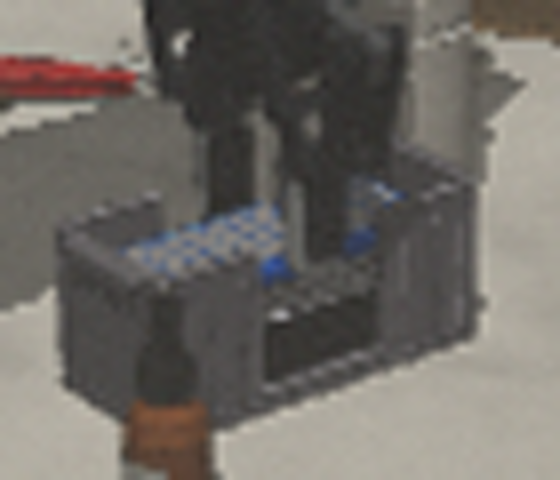

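The plate is inside the walls with no contact. Creeping down now.

```bash
python3 -m handwheel '[[[0,0,0.2],0],[[0,0,0.4],0],[[0,0,0.6],0],[[0,0,0.8],0],[[0,0,0.9],0],[[0,0,1.0],0],[[0,0,1.0],0],[[0,0,1.0],0]]';python3 -m handwheel '[[[0,0,0.05],0],[[0,0,0.1],0],[[0,0,0.15],0],[[0,0,0.15],0]]'
```

```text
clock: 6.83
ee_pos: [545.3, 10.7, 36.2]
ee_rot: [0.823, 0.568, -0.0, -0.0]
contact_force: [-0.2, -0.0, -0.9]
opening: 47.8
clock: 7.17
ee_pos: [545.3, 10.8, 34.7]
ee_rot: [0.823, 0.568, -0.0, -0.0]
contact_force: [0.3, 0.2, -1.0]
opening: 48.0
```

```bash
for i in 1; do python3 -m handwheel '[[[0,0,0.05],0],[[0,0,0.1],0],[[0,0,0.1],0]]'|sed -n 1p\;2p\;4p;python3 -m handwheel '[[[0,0,0.05],0],[[0,0,0.1],0],[[0,0,0.1],0]]'|sed -n 2p\;4p;  done
```

```text
clock: 7.42
ee_pos: [545.3, 10.8, 33.7]
contact_force: [-0.7, -0.2, -0.5]
ee_pos: [545.3, 10.8, 32.7]
contact_force: [0.6, -1.0, -0.4]
```

```bash
python3 -m handwheel '[[[0,0,0.05],0],[[0,0,0.1],0],[[0,0,0.1],0]]'|sed -n 2p\;4p;python3 -m handwheel '[[[0,0,0.05],0],[[0,0,0.05],0],[[0,0,0.05],0]]'|sed -n 2p\;4p
```

```text
ee_pos: [545.3, 10.7, 31.7]
contact_force: [0.4, -0.4, -1.9]
ee_pos: [545.3, 10.8, 31.3]
contact_force: [0.2, 0.2, -1.5]
```

```bash
python3 -m handwheel '[[[0,0,0.05],0],[[0,0,0.1],0],[[0,0,0.1],0]]'|sed -n 2p\;4p;python3 -m handwheel '[[[0,0,0.05],0],[[0,0,0.05],0],[[0,0,0.05],0]]'|sed -n 2p\;4p
```

```text
ee_pos: [545.4, 10.7, 30.3]
contact_force: [0.3, 0.9, -0.8]
ee_pos: [545.5, 10.7, 30.0]
contact_force: [-1.3, -0.5, 0.9]
```

```bash
python3 -m handwheel '[[[0,0,0.05],0],[[0,0,0.05],0],[[0,0,0.05],0]]'|sed -n 2p\;4p
```

```text
ee_pos: [545.5, 10.7, 29.5]
contact_force: [-0.9, 0.4, 3.4]
```

```bash
python3 -m handwheel '[[[0,0,0.03],0],[[0,0,0.05],0],[[0,0,0.05],0],[[0,0,0.05],0]]'|sed -n 2p\;4p; python3 -c "
from h import *
togo(0,0,0,69)"
```

```text
ee_pos: [545.5, 10.8, 29.1]
contact_force: [-2.0, -0.0, 5.2]
t 9.25 pos [545.5  10.8  29.1] yaw 69.17 F [-2.  -0.   5.2] open 47.6 | shift cm [-20.4  -50.6    2.89] turn 0.17
```

It is resting firmly at +5 N. Releasing and lifting.

```bash
python3 -m handwheel '[[[0,0,0],0],[[0,0,0],0],[[0,0,0],0],[[0,0,0],0],[[0,0,0],0]]' 0.75; python3 -m handwheel '[[[0,0,-1],0],[[0,0,-3],0],[[0,0,-6],0],[[0,0,-9],0],[[0,0,-12],0],[[0,0,-12],0],[[0,0,-12],0]]'; python3 -c "
from h import *
q,d=grab('scene','6')
cv2.imwrite('pics/z11.png',cv2.resize(q[185:245,240:310,::-1],None,fx=8,fy=8,interpolation=cv2.INTER_CUBIC))
togo(621,-200,150,93.2)"
```

```text
clock: 9.67
ee_pos: [545.3, 10.8, 28.6]
ee_rot: [0.823, 0.568, -0.0, -0.0]
contact_force: [0.1, 0.1, 0.6]
opening: 63.9
clock: 10.25
ee_pos: [547.1, 10.5, 151.7]
ee_rot: [0.823, 0.568, 0.002, 0.002]
contact_force: [0.3, -0.6, -0.0]
opening: 63.8
t 10.3 pos [545.8  10.7 149.8] yaw 69.17 F [-1.   0.  -0.2] open 63.5 | shift cm [-17.02  14.52   0.  ] turn -24.03
```

View pics/z11.png

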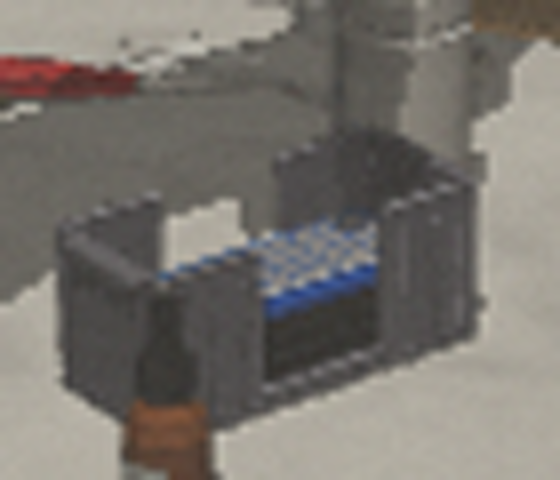

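The blue plate lies flat in the case, visible through the cut-out at crop (320,290). Next the red plate.

```bash
python3 -m handwheel '[[[-2.5,2.1,0],-4],[[-5.4,4.6,0],-8],[[-8.2,7,0],-12],[[-11,9.4,0],-16],[[-13.8,11.8,0],-20],[[-17,14.5,0],-24.3],[[-17,14.5,2],-24.3],[[-17,14.5,4],-24.3],[[-17,14.5,4],-24.3],[[-17,14.5,4],-24.3]]' 0.85; python3 -c "
from h import *
q,d=grab('top','7')
c=project('top',(621,-200,10))[0].astype(int)
cv2.imwrite('pics/z12.png',cv2.resize(q[c[1]-50:c[1]+50,c[0]-50:c[0]+50,::-1],None,fx=5,fy=5,interpolation=cv2.INTER_CUBIC))
togo(621,-200.5,0,93.5)"
```

```text
clock: 11.13
ee_pos: [618.2, -198.9, 106.0]
ee_rot: [0.685, 0.728, -0.001, -0.003]
contact_force: [1.2, 0.6, -0.4]
opening: 72.7
t 11.18 pos [ 619.3 -199.   107.7] yaw 93.48 F [0.8 0.1 0.6] open 72.6 | shift cm [-0.17  0.19 10.77] turn -0.02
```

View pics/z12.png

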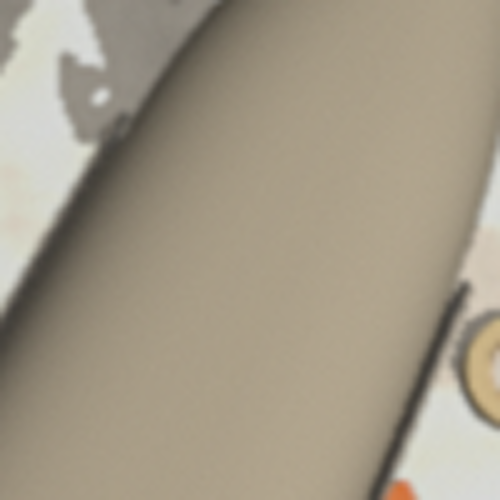

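The arm occludes the top view; using the earlier measurement.

```bash
python3 -m handwheel '[[[-0.1,0.15,3],0],[[-0.1,0.15,6],0],[[-0.1,0.15,8],0],[[-0.1,0.15,9.2],0],[[-0.1,0.15,10],0],[[-0.1,0.15,10.4],0],[[-0.1,0.15,10.4],0],[[-0.1,0.15,10.4],0],[[-0.1,0.15,10.4],0]]'; python3 -c "
from h import *
q,d=grab('scene','8')
cv2.imwrite('pics/z13.png',cv2.resize(q[180:280,290:410,::-1],None,fx=6,fy=6,interpolation=cv2.INTER_CUBIC))
togo(621,-200.5,1.8,93.5)"
```

```text
clock: 11.93
ee_pos: [623.1, -201.1, 6.4]
ee_rot: [0.685, 0.728, 0.0, 0.001]
contact_force: [0.7, 0.4, -0.3]
opening: 72.7
t 11.98 pos [ 623.  -201.     6.3] yaw 93.47 F [ 0.9 -0.4  1. ] open 72.7 | shift cm [ 0.07 -0.2   0.45] turn -0.03
```

View pics/z13.png

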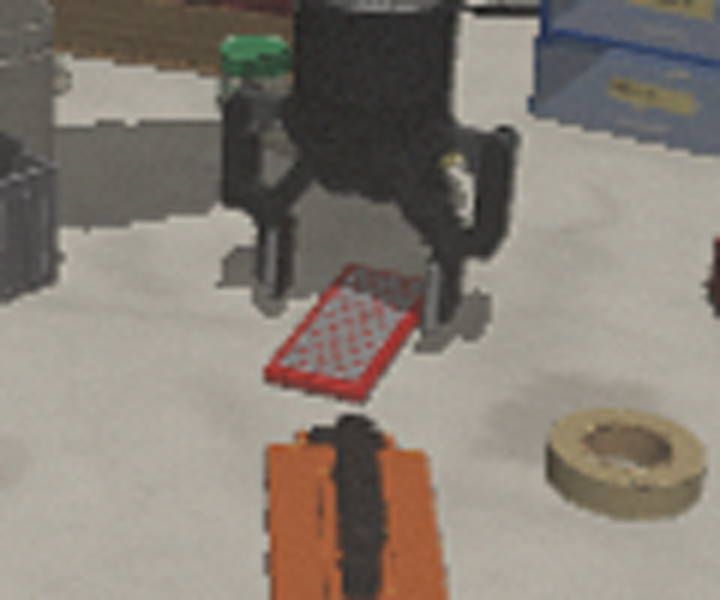

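The fingers straddle the red plate around crop (350,320). Lowering and closing.

```bash
python3 -m handwheel '[[[0.05,-0.1,0.2],0],[[0.05,-0.1,0.42],0],[[0.05,-0.1,0.42],0],[[0.05,-0.1,0.42],0],[[0.05,-0.1,0.42],0],[[0.05,-0.1,0.42],0],[[0.05,-0.1,0.42],0],[[0.05,-0.1,0.42],0]]' 0.0; python3 -c "
from h import *
togo(621,-200.5,1.8,93.5)"; python3 -m handwheel '[[[0,0,0],0],[[0,0,-0.5],0],[[0,0,-1.5],0],[[0,0,-4],0],[[0,0,-8],0],[[0,0,-12],0],[[0,0,-14],0],[[0,0,-14],0],[[0,0,-14],0]]' ; python3 -c "
from h import *
q,d=grab('scene','9')
cv2.imwrite('pics/z14.png',cv2.resize(q[150:250,300:420,::-1],None,fx=6,fy=6,interpolation=cv2.INTER_CUBIC))
togo(621,-200.5,1.8,93.5)"
```

```text
clock: 12.65
ee_pos: [621.5, -200.7, 1.8]
ee_rot: [0.685, 0.728, 0.0, 0.001]
contact_force: [-0.9, -0.3, 6.1]
opening: 47.8
t 12.65 pos [ 621.5 -200.7    1.8] yaw 93.46 F [-0.9 -0.3  6.1] open 47.8 | shift cm [ 0.02 -0.05 -0.  ] turn -0.04
clock: 13.4
ee_pos: [621.9, -200.6, 142.7]
ee_rot: [0.685, 0.728, 0.001, 0.002]
contact_force: [0.1, 0.5, -2.2]
opening: 47.9
t 13.45 pos [ 620.7 -200.1  140.6] yaw 93.47 F [ 0.   0.1 -1.8] open 47.6 | shift cm [-0.05  0.03 13.88] turn -0.03
```

View pics/z14.png

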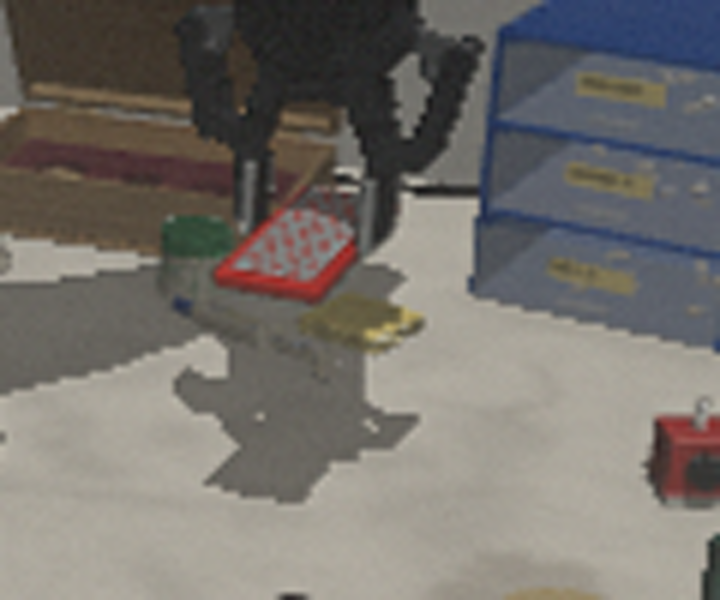

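The red plate is held level. With the arm away from the case, I'll check the blue plate's seat from above.

```bash
python3 - <<'E'
from h import *
p,_=grab('top','9')
cv2.imwrite('pics/z15.png',cv2.resize(p[170:245,235:300,::-1],None,fx=8,fy=8,interpolation=cv2.INTER_CUBIC))
togo(545.2,10.5,135,69.2)
E
```

```text
t 13.5 pos [ 620.  -199.7  139.2] yaw 93.47 F [-0.4 -0.1 -2.6] open 47.4 | shift cm [21.44 -6.19  0.46] turn 24.27
```

View pics/z15.png

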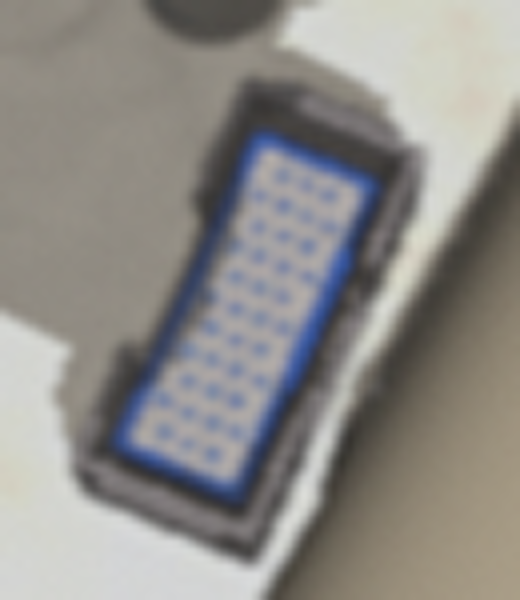

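```bash
python3 - <<'E'
from h import *
def S(l,s,o): return (np.array(l,float)+.5)/s-.5+np.array(o)
m=onplane('top',S([(258,130),(380,183),(242,502),(115,442)],8,(235,170)),39); print(m[:,:2].round(1).tolist(),m.mean(0).round(1),np.degrees(np.arctan2(*(m[0]-m[3])[1::-1])),np.degrees(np.arctan2(*(m[1]-m[2])[1::-1])))
p,_=load('top','9'); H,Sx,V=[a.astype(int) for a in cv2.split(cv2.cvtColor(p,cv2.COLOR_RGB2HSV))]
k=blob(((H>95)&(H<135)&(Sx>70)).astype(np.uint8),(235,170,300,245)); print(rect(onplane('top',px(k),39)))
E
```

```text
[[613.2, 12.5], [596.0, -31.1], [481.1, 11.4], [500.1, 56.2]] [547.6  12.3  39. ] -21.129642591557428 -20.331184788506008
(array([547.1,  12.3]), 127.3, 52.3, -20.9)
```

```bash
python3 -m handwheel '[[[3,-0.9,0],4],[[6,-1.8,0],8],[[9,-2.7,0],12],[[12,-3.6,0],16],[[15,-4.4,0],20],[[18,-5.3,0],24.3],[[21.3,-6.3,0.4],24.3],[[21.3,-6.3,2],24.3],[[21.3,-6.3,3.5],24.3],[[21.3,-6.3,3.5],24.3],[[21.3,-6.3,3.5],24.3],[[21.3,-6.3,3.5],24.3]]';python3 - <<'E'
from h import *
q,_=grab('scene','10')
cv2.imwrite('pics/z16.png',cv2.resize(q[180:240,240:310,::-1],None,fx=10,fy=10,interpolation=cv2.INTER_CUBIC))
togo(544,9.5,60,69.2)
E
```

```text
clock: 14.5
ee_pos: [544.7, 8.4, 105.0]
ee_rot: [0.823, 0.567, -0.001, -0.001]
contact_force: [-0.2, -0.1, -1.3]
opening: 47.7
t 14.55 pos [545.3   8.2 105.6] yaw 69.13 F [ 1.   0.1 -1.4] open 47.5 | shift cm [ 0.07 -0.17  4.56] turn -0.07
```

View pics/z16.png

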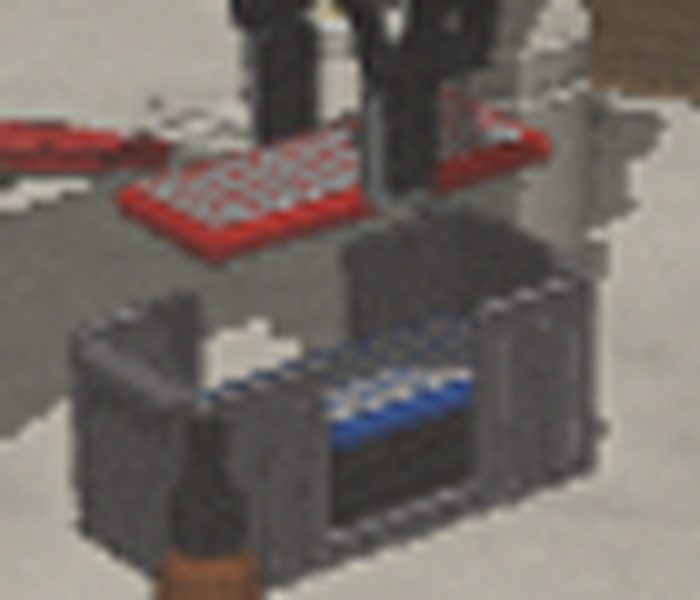

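```bash
python3 -m handwheel '[[[0.1,-0.05,1],0],[[0.1,-0.05,2],0],[[0.1,-0.05,2.8],0],[[0.1,-0.05,3.5],0],[[0.1,-0.05,4.1],0],[[0.1,-0.05,4.7],0],[[0.1,-0.05,5.2],0],[[0.1,-0.05,5.2],0],[[0.1,-0.05,5.2],0]]';python3 - <<'E'
from h import *
q,_=grab('scene','11')
cv2.imwrite('pics/z17.png',cv2.resize(q[180:240,240:310,::-1],None,fx=8,fy=8,interpolation=cv2.INTER_CUBIC))
togo(544,9.5,42,69.2)
E
```

```text
clock: 15.3
ee_pos: [544.9, 9.8, 53.3]
ee_rot: [0.823, 0.568, -0.0, -0.0]
contact_force: [-0.1, -0.2, -1.6]
opening: 47.9
t 15.35 pos [545.2   9.8  53.7] yaw 69.17 F [-0.2  0.5 -2.5] open 47.8 | shift cm [-0.07 -0.1   1.17] turn -0.03
```

View pics/z17.png

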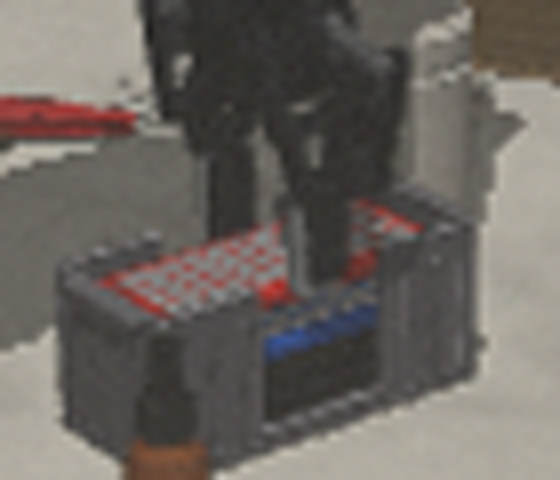

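The red plate is inside the mouth with no contact. Creeping down.

```bash
python3 -m handwheel '[[[0,0,0.2],0],[[0,0,0.4],0],[[0,0,0.6],0],[[0,0,0.75],0],[[0,0,0.9],0],[[0,0,0.9],0],[[0,0,0.9],0]]'|sed -n 1p\;2p\;4p;python3 -m handwheel '[[[0,0,0.05],0],[[0,0,0.1],0],[[0,0,0.15],0],[[0,0,0.15],0]]'|sed -n 2p\;4p
```

```text
clock: 15.93
ee_pos: [545.0, 9.8, 44.5]
contact_force: [-0.3, -0.2, -2.1]
ee_pos: [545.0, 9.8, 43.0]
contact_force: [-0.3, 0.8, -1.9]
```

```bash
python3 -m handwheel '[[[0,0,0.05],0],[[0,0,0.1],0],[[0,0,0.1],0]]'|sed -n 2p\;4p;python3 -m handwheel '[[[0,0,0.05],0],[[0,0,0.05],0],[[0,0,0.05],0]]'|sed -n 2p\;4p
```

```text
ee_pos: [545.0, 9.7, 42.0]
contact_force: [0.4, -0.5, -1.2]
ee_pos: [545.0, 9.7, 41.6]
contact_force: [0.9, -0.4, -2.5]
```

```bash
python3 -m handwheel '[[[0,0,0.05],0],[[0,0,0.05],0],[[0,0,0.05],0]]'|sed -n 2p\;4p;python3 -m handwheel '[[[0,0,0.05],0],[[0,0,0.05],0],[[0,0,0.05],0]]'|sed -n 2p\;4p
```

```text
ee_pos: [545.0, 9.7, 41.1]
contact_force: [0.2, -0.2, -1.5]
ee_pos: [545.0, 9.7, 40.6]
contact_force: [0.7, -0.3, -1.5]
```

```bash
python3 -m handwheel '[[[0,0,0.05],0],[[0,0,0.05],0],[[0,0,0.05],0]]'|sed -n 2p\;4p
```

```text
ee_pos: [545.1, 9.7, 40.2]
contact_force: [-0.4, 1.0, -1.1]
```

```bash
python3 -m handwheel '[[[0,0,0.05],0],[[0,0,0.05],0],[[0,0,0.05],0]]'|sed -n 2p\;4p
```

```text
ee_pos: [545.1, 9.7, 39.8]
contact_force: [-1.6, 0.8, 1.9]
```

```bash
python3 -m handwheel '[[[0,0,0.03],0],[[0,0,0.05],0],[[0,0,0.05],0]]'|sed -n 2p\;4p
```

```text
ee_pos: [545.2, 9.7, 39.3]
contact_force: [-2.9, -0.5, 4.0]
```

```bash
python3 -m handwheel '[[[0,0,0.03],0],[[0,0,0.05],0],[[0,0,0.05],0]]'|sed -n 2p\;4p
```

```text
ee_pos: [545.2, 9.7, 38.9]
contact_force: [-2.1, -0.2, 6.2]
```

It is resting at about 6 N. Releasing and lifting.

```bash
python3 -m handwheel '[[[0,0,0],0],[[0,0,0],0],[[0,0,0],0],[[0,0,0],0],[[0,0,0],0]]' 0.75; python3 -m handwheel '[[[0,0,-1],0],[[0,0,-3],0],[[0,0,-6],0],[[0,0,-9],0],[[0,0,-12],0],[[0,0,-12],0],[[0,0,-12],0]]'; python3 -c "
from h import *
q,d=grab('scene','12')
cv2.imwrite('pics/z18.png',cv2.resize(q[185:245,240:310,::-1],None,fx=8,fy=8,interpolation=cv2.INTER_CUBIC))
togo(412.5,-284,160,115)"
```

```text
clock: 18.68
ee_pos: [545.0, 9.8, 38.4]
ee_rot: [0.823, 0.568, -0.0, -0.0]
contact_force: [-0.3, 0.4, -0.2]
opening: 64.0
clock: 19.27
ee_pos: [546.8, 9.5, 161.4]
ee_rot: [0.823, 0.568, 0.002, 0.002]
contact_force: [-0.5, -0.3, -0.9]
opening: 64.2
t 19.32 pos [545.6   9.7 159.6] yaw 69.17 F [-0.9  0.2 -0.3] open 64.0 | shift cm [-32.18  -1.99  -0.06] turn -45.83
```

View pics/z18.png

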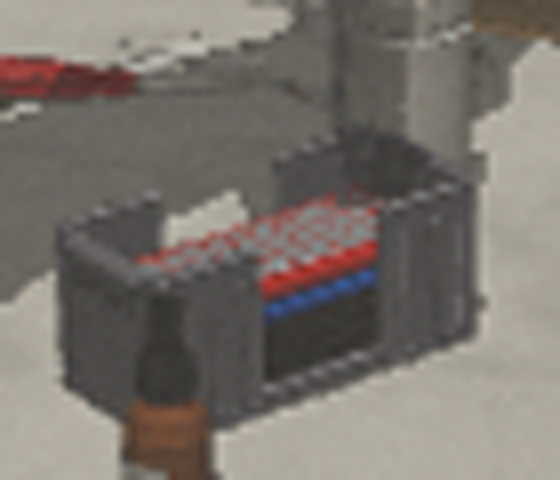

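Red lies flat on blue on the black pile. Now I'll measure the lid and its grip bar from the first pictures.

```bash
python3 - <<'E'
from h import *
p,d=load('top','0')
cv2.imwrite('pics/z19.png',cv2.resize(p[225:300,340:405,::-1],None,fx=8,fy=8,interpolation=cv2.INTER_CUBIC))
H,S,V=[a.astype(int) for a in cv2.split(cv2.cvtColor(p,cv2.COLOR_RGB2HSV))]
m=(V<75); m2=np.zeros_like(m); m2[240:285,352:395]=m[240:285,352:395]
k=blob(m2.astype(np.uint8),(352,240,395,285)); q=px(k); print(len(q),rect(onplane('top',q,63)),onplane('top',q,63).mean(0).round(1),np.median(bydepth('top',q,d)[:,2]))
o=((H>3)&(H<18)&(S>130)); k=blob(o.astype(np.uint8),(340,225,405,300)); print(rect(onplane('top',px(k),29)))
q,_=load('scene','0')
cv2.imwrite('pics/z20.png',cv2.resize(q[240:305,320:380,::-1],None,fx=9,fy=9,interpolation=cv2.INTER_CUBIC))
E
```

```text
154 (array([ 411.6, -281.3]), 83.9, 15.2, 25.2) [ 411.1 -282.4   63. ] 62.3635397492302
(array([ 413.1, -283.5]), 158.7, 64.8, 25.4)
```

View pics/z19.png

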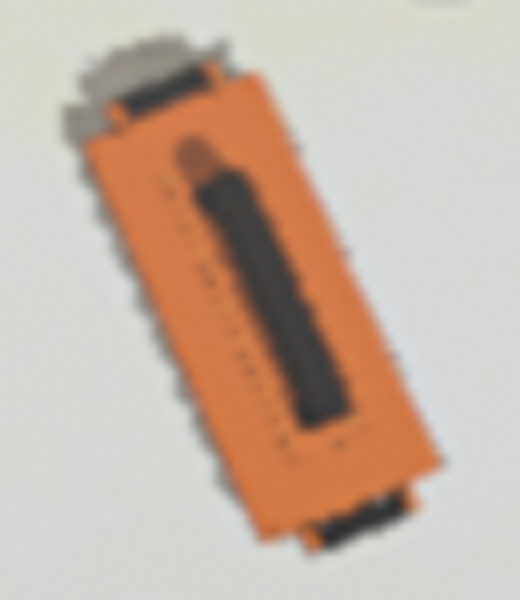

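View pics/z20.png

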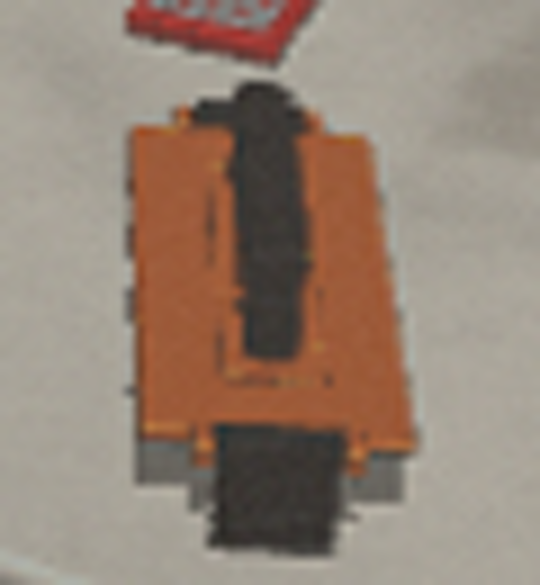

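Both views show the lid upright: bar centre at about top crop (275,300), lid yaw about 25°. Moving over it.

```bash
python3 -m handwheel '[[[-3,-0.2,0],-6],[[-7,-0.4,0],-12],[[-11,-0.7,0],-18],[[-15,-0.9,0],-24],[[-19,-1.2,0],-30],[[-23,-1.4,0],-36],[[-27,-1.7,0],-42],[[-30,-1.8,0],-46],[[-32.1,-2,0],-46],[[-32.1,-2,3],-46],[[-32.1,-2,3],-46],[[-32.1,-2,3],-46]]' 0.7; python3 -c "
from h import *
togo(412.3,-283,36,115.2)"
```

```text
clock: 20.32
ee_pos: [410.1, -281.5, 126.3]
ee_rot: [0.536, 0.844, 0.001, -0.003]
contact_force: [-0.6, -0.2, 0.5]
opening: 60.0
t 20.32 pos [ 410.1 -281.5  126.3] yaw 115.12 F [-0.6 -0.2  0.5] open 60.0 | shift cm [-0.28  0.16  9.02] turn -0.08
```

```bash
python3 -m handwheel '[[[-0.1,0.05,2],0],[[-0.1,0.05,4],0],[[-0.1,0.05,5.5],0],[[-0.1,0.05,6.8],0],[[-0.1,0.05,7.8],0],[[-0.1,0.05,8.6],0],[[-0.1,0.05,9.2],0],[[-0.1,0.05,9.2],0],[[-0.1,0.05,9.2],0],[[-0.1,0.05,9.2],0]]' ; python3 -c "
from h import *
q,d=grab('scene','13')
cv2.imwrite('pics/z21.png',cv2.resize(q[200:310,300:400,::-1],None,fx=5,fy=5,interpolation=cv2.INTER_CUBIC))
togo(412.3,-283,36,115.2)"
```

```text
clock: 21.15
ee_pos: [413.5, -284.2, 37.2]
ee_rot: [0.536, 0.844, -0.0, 0.0]
contact_force: [-0.4, -0.0, 0.0]
opening: 59.7
t 21.2 pos [ 413.6 -284.3   37.3] yaw 115.17 F [ 0.  -0.4 -0.6] open 59.7 | shift cm [ 0.17 -0.06  0.13] turn -0.03
```

View pics/z21.png

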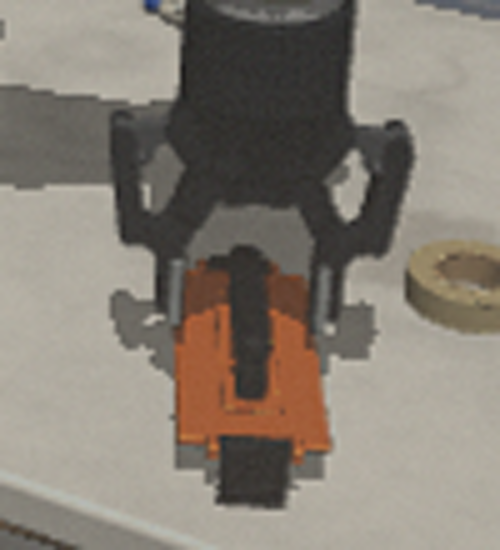

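The bar (crop (250,325)) is between the fingers. Closing.

```bash
python3 -m handwheel '[[[0.1,0,0.1],0],[[0.1,0,0.1],0],[[0.1,0,0.1],0],[[0.1,0,0.1],0],[[0.1,0,0.1],0],[[0.1,0,0.1],0],[[0.1,0,0.1],0],[[0.1,0,0.1],0],[[0.1,0,0.1],0],[[0.1,0,0.1],0]]' 0; python3 -c "
from h import *
togo(412.3,-283,36,115.2)"; python3 -m handwheel '[[[0,0,-0.5],0],[[0,0,-1.5],0],[[0,0,-4],0],[[0,0,-8],0],[[0,0,-11],0],[[0,0,-11],0],[[0,0,-11],0],[[0,0,-11],0]]' ; python3 - <<'E'
from h import *
togo(412.3,-283,36,115.2)
q,d=grab('scene','14'); p,d=grab('top','14')
cv2.imwrite('pics/z22.png',cv2.resize(q[160:280,310:430,::-1],None,fx=5,fy=5,interpolation=cv2.INTER_CUBIC))
c=project('top',(413,-283,130))[0].astype(int)
cv2.imwrite('pics/z23.png',cv2.resize(p[c[1]-45:c[1]+45,c[0]-45:c[0]+45,::-1],None,fx=6,fy=6,interpolation=cv2.INTER_CUBIC))
E
```

```text
clock: 22.03
ee_pos: [412.8, -283.1, 35.7]
ee_rot: [0.536, 0.844, 0.0, 0.0]
contact_force: [-0.5, -0.6, 3.8]
opening: 15.1
t 22.03 pos [ 412.8 -283.1   35.7] yaw 115.17 F [-0.5 -0.6  3.8] open 15.1 | shift cm [ 0.03 -0.04 -0.03] turn -0.03
clock: 22.7
ee_pos: [412.3, -282.6, 145.3]
ee_rot: [0.536, 0.844, 0.0, -0.0]
contact_force: [-0.4, -0.3, -2.5]
opening: 15.1
t 22.7 pos [ 412.3 -282.6  145.3] yaw 115.17 F [-0.4 -0.3 -2.5] open 15.1 | shift cm [-0.05 -0.02 10.93] turn -0.03
```

View pics/z22.png

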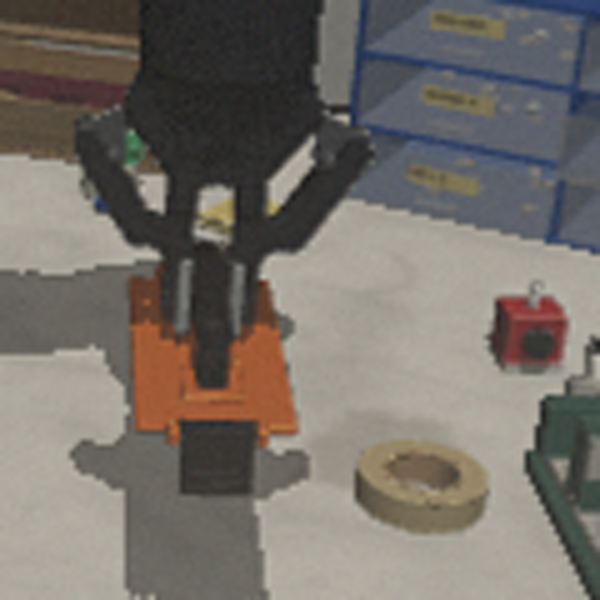

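View pics/z23.png

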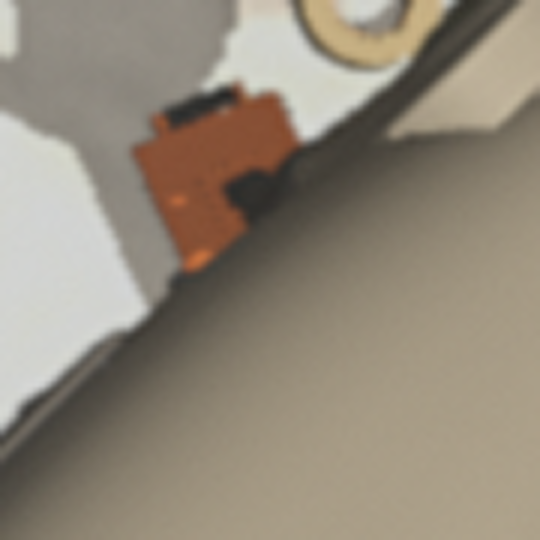

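```bash
python3 - <<'E'
from h import *
def S(l,s,o): return (np.array(l,float)+.5)/s-.5+np.array(o)
u=np.array([np.cos(np.radians(25.2)),np.sin(np.radians(25.2))])
c=project('top',(413,-283,130))[0].astype(int)-45
w=onplane('top',S([(135,150),(282,93)],6,c),138.6)[:,:2]; print(w.round(1).tolist(),np.linalg.norm(w[0]-w[1]),'ctr',(w.mean(0)-74*u).round(1),'vs tcp 412.3 -282.6')
w=onplane('scene',S([(133,428),(298,432)],5,(310,160)),138.6)[:,:2]; print(w.round(1).tolist(),np.linalg.norm(w[0]-w[1]),'ctr',(w.mean(0)+74*u).round(1))
togo(544,9.5,135,69)
E
```

```text
[[462.2, -222.4], [489.2, -283.9]] 67.16738624882156 ctr [ 408.8 -284.6] vs tcp 412.3 -282.6
[[325.7, -286.3], [357.5, -347.0]] 68.5152108537248 ctr [ 408.5 -285.1]
t 22.8 pos [ 411.6 -282.   144.1] yaw 115.17 F [ 0.3 -0.7 -2.6] open 14.9 | shift cm [20.75 24.38  0.94] turn 46.17
```

```bash
python3 -c "
from h import *
togo(547.7,8.1,165,69.1)"; python3 -m handwheel '[[[1,1.2,-2],2],[[3.4,4,-2],8],[[5.8,6.8,-2],15],[[8.2,9.6,-2],22],[[10.6,12.4,-2],29],[[13,15.3,-2],36],[[15.5,18.2,-2],42],[[18,21.5,-2],46.1],[[20.4,24.7,-2],46.1],[[20.4,24.7,-2],46.1],[[20.4,24.7,-2],46.1],[[20.4,24.7,-2],46.1]]'; python3 -c "
from h import *
togo(547.7,8.1,125,69.1)"
```

```text
t 22.8 pos [ 411.6 -282.   144.1] yaw 115.17 F [ 0.3 -0.7 -2.6] open 14.9 | shift cm [20.48 24.65 -2.06] turn 46.07
clock: 23.8
ee_pos: [548.4, 7.1, 164.0]
ee_rot: [0.823, 0.568, -0.001, -0.001]
contact_force: [0.0, -0.9, -1.2]
opening: 15.0
t 23.8 pos [548.4   7.1 164. ] yaw 69.17 F [ 0.  -0.9 -1.2] open 15.0 | shift cm [ 0.07 -0.09  3.9 ] turn 0.07
```

```bash
python3 -m handwheel '[[[0.05,-0.05,1.5],0],[[0.05,-0.05,3],0],[[0.05,-0.05,3.9],0],[[0.05,-0.05,3.9],0],[[0.05,-0.05,3.9],0],[[0.05,-0.05,3.9],0],[[0.05,-0.05,3.9],0]]'; python3 - <<'E'
from h import *
togo(547.7,8.1,125,69.1)
q,_=grab('scene','15'); p,_=grab('top','15')
cv2.imwrite('pics/z24.png',cv2.resize(q[165:245,235:315,::-1],None,fx=8,fy=8,interpolation=cv2.INTER_CUBIC))
cv2.imwrite('pics/z25.png',cv2.resize(p[150:260,220:330,::-1],None,fx=5,fy=5,interpolation=cv2.INTER_CUBIC))
E
```

```text
clock: 24.38
ee_pos: [549.7, 6.8, 127.5]
ee_rot: [0.824, 0.567, 0.001, 0.0]
contact_force: [-0.1, 0.1, -2.0]
opening: 14.8
t 24.38 pos [549.7   6.8 127.5] yaw 69.03 F [-0.1  0.1 -2. ] open 14.8 | shift cm [ 0.05 -0.23  0.25] turn -0.07
```

View pics/z24.png

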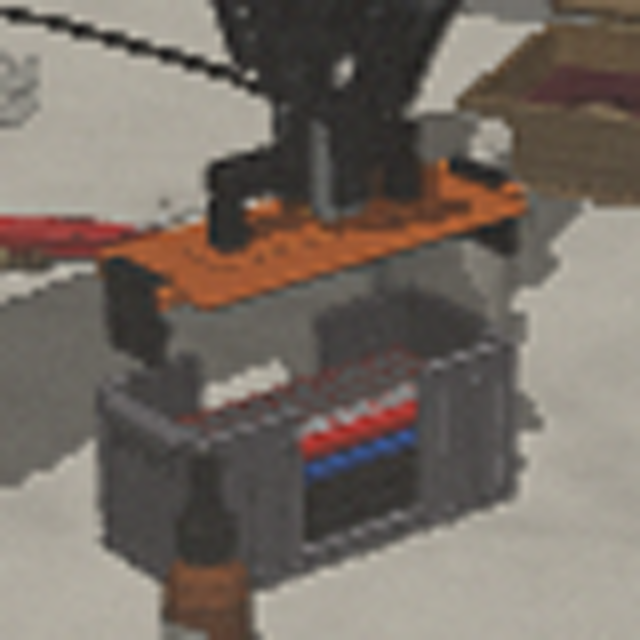

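View pics/z25.png

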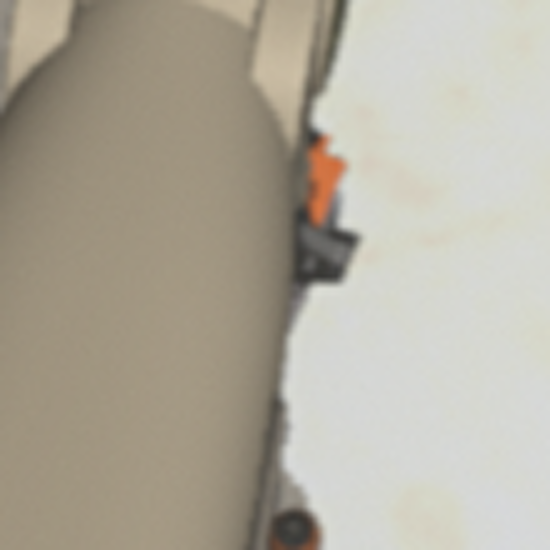

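```bash
python3 - <<'E'
from h import *
togo(547.7,8.1,125,69.1)
q,_=grab('scene','16')
cv2.imwrite('pics/z26.png',cv2.resize(q[180:232,240:310,::-1],None,fx=11,fy=11,interpolation=cv2.INTER_CUBIC))
togo(547.7,8.1,125,69.1)
E
```

```text
t 24.48 pos [549.8   7.1 127.5] yaw 69.05 F [ 0.4  0.5 -2.1] open 15.2 | shift cm [ 0.02 -0.23  0.25] turn -0.05
t 24.53 pos [549.6   7.2 127.3] yaw 69.06 F [-0.9 -0.7 -2.4] open 15.1 | shift cm [ 0.02 -0.21  0.23] turn -0.04
```

View pics/z26.png

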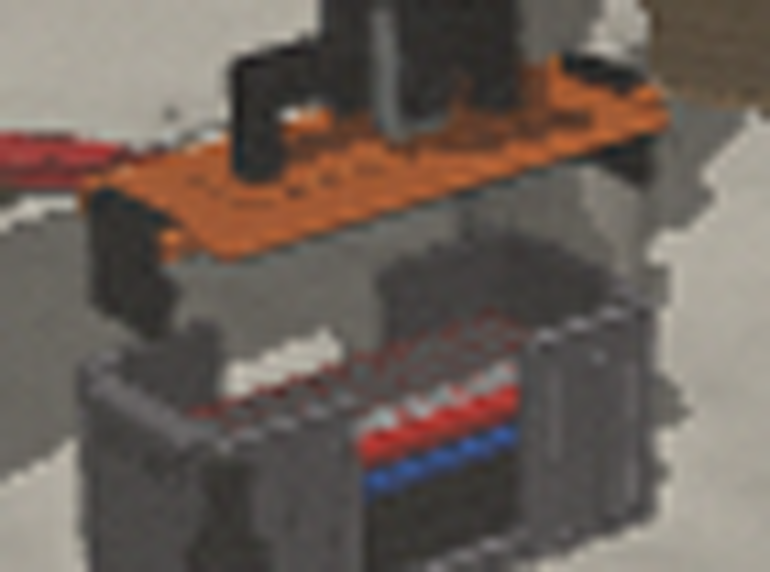

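```bash
python3 - <<'E'
from h import *
def S(l,s,o): return (np.array(l,float)+.5)/s-.5+np.array(o)
o=(240,180);u=np.array([.934,-.358]);v=np.array([.358,.934])
w=onplane('scene',S([(80,200),(668,113)],11,o),118.2)[:,:2];r=onplane('scene',S([(80,372),(655,297)],11,o),68)[:,:2]
print(w.round(1).tolist(),w.mean(0),r.round(1).tolist(),r.mean(0)); dd=r.mean(0)-w.mean(0); print('move u',dd@u,'v',dd@v)
# expected diag vector
print('diag',(w[1]-w[0])@u,(w[1]-w[0])@v,(r[1]-r[0])@u,(r[1]-r[0])@v)
# predicted pixels for a lid at several poses / case to compare
def pr(c,z):
    P=[[*(np.array(c)+a*74*u+b*34*v),z] for a,b in((-1,1),(1,-1),(-1,-1),(1,1))]
    return ((project('scene',P)-o+.5)*11-.5).round(0).tolist()
print('case@544,9.5',pr((544,9.5),68)); print('lid@546,8.6',pr((546,8.6),118.2))
E
```

```text
[[483.7, 59.9], [615.1, -43.2]] [549.40026657   8.35105558] [[483.8, 62.7], [604.2, -45.8]] [543.97809488   8.42533265]
move u -5.09089955142117 v -1.8717626909109932
diag 159.6465107417456 -49.21442795668426 151.3114975880131 -58.27421852427113
case@544,9.5 [[72.0, 364.0], [659.0, 303.0], [217.0, 450.0], [505.0, 228.0]]
lid@546,8.6 [[70.0, 188.0], [667.0, 132.0], [219.0, 268.0], [511.0, 63.0]]
```

```bash
python3 -m handwheel '[[[0,-0.15,0],0],[[0,-0.3,0.8],0],[[0,-0.3,1.6],0],[[0,-0.3,2.4],0],[[0,-0.3,2.8],0],[[0,-0.3,2.8],0],[[0,-0.3,2.8],0],[[0,-0.3,2.8],0]]'; python3 - <<'E'
from h import *
q,_=grab('scene','17')
cv2.imwrite('pics/z27.png',cv2.resize(q[185:240,240:310,::-1],None,fx=11,fy=11,interpolation=cv2.INTER_CUBIC))
togo(546.6,8.3,97.7,69.1)
o=(240,185);u=np.array([.934,-.358]);v=np.array([.358,.934])
def pr(c,z):
    P=[[*(np.array(c)+a*74*u+b*34*v),z] for a,b in((-1,1),(-1,-1),(1,-1),(1,1))]
    return ((project('scene',P)-o+.5)*11-.5).round(0).tolist()
z=env.read_state()['ee_pos'][2]
print('case@544,9.5',pr((544,9.5),68)); print('lid@544,9.5 bottom',pr((544,9.5),z-11.7),'top',pr((544,9.5),z-6.7))
E
```

```text
clock: 25.2
ee_pos: [546.4, 8.4, 98.6]
ee_rot: [0.824, 0.567, -0.0, -0.0]
contact_force: [0.2, 1.2, -2.1]
opening: 15.2
t 25.25 pos [546.5   8.4  98.8] yaw 69.07 F [-0.4  1.3 -2. ] open 15.1 | shift cm [-0.01  0.01  0.11] turn -0.03
case@544,9.5 [[72.0, 309.0], [217.0, 395.0], [659.0, 248.0], [505.0, 173.0]]
lid@544,9.5 bottom [[69.0, 243.0], [215.0, 328.0], [660.0, 184.0], [505.0, 112.0]] top [[68.0, 226.0], [215.0, 310.0], [660.0, 168.0], [505.0, 95.0]]
```

View pics/z27.png

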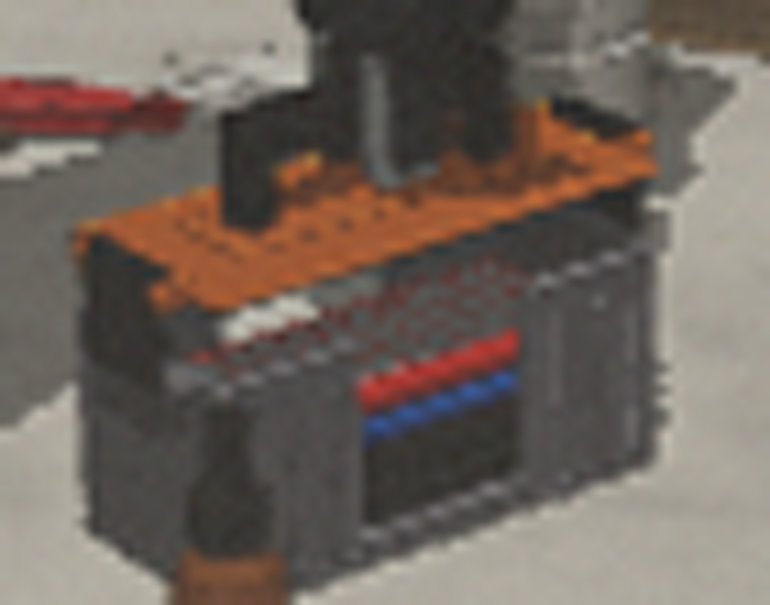

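```bash
python3 - <<'E'
from h import *
q,_=load('scene','17'); hsv=cv2.cvtColor(q,cv2.COLOR_RGB2HSV).astype(int)
H,S,V=hsv[...,0],hsv[...,1],hsv[...,2]
m=((H>3)&(H<18)&(S>120)); 
pts=[]
for x in range(262,299):
    c=np.nonzero(m[185:222,x])[0]+185
    # subpixel lower edge via saturation crossing
    y=c.max(); a,b=S[y,x],S[y+1,x]; sub=y+(a-110)/(a-b) if a!=b and b<110 else y+.5
    pts.append((x,sub))
pts=np.array(pts); f=np.polyfit(pts[:,0],pts[:,1],1); r=pts[:,1]-np.polyval(f,pts[:,0]); g=abs(r)<.8; f=np.polyfit(pts[g,0],pts[g,1],1); print('lid edge',f,r.std(),g.sum())
# case base/wall: near rim edge: print gray columns
G=cv2.cvtColor(q,cv2.COLOR_RGB2GRAY)
for x in (266,268,270,290,292,294,296,298): print(x,G[200:226,x].tolist())
o=(0,0);u=np.array([.934,-.358]);v=np.array([.358,.934])
def line(c,z,yaw=-20.95):
    a=np.radians(yaw);u=np.array([np.cos(a),np.sin(a)]);v=np.array([-u[1],u[0]])
    P=project('scene',[[*(np.array(c)+k*74*u-34*v),z] for k in(-1,1)]); return np.polyfit(P[:,0],P[:,1],1)
z=98.7
for nm,L in(('lid bottom',line((544,9.5),z-11.7)),('lid top',line((544,9.5),z-6.7)),('rim',line((544,9.5),68))):
    print(nm,L, [round(np.polyval(L,x),2) for x in(268,280,294)])
print('obs',[round(np.polyval(f,x),2) for x in(268,280,294)])
E
```

```text
lid edge [ -0.31510322 294.5195615 ] 0.1763531370751263 37
266 [109, 103, 69, 75, 110, 111, 112, 106, 107, 107, 111, 95, 178, 169, 100, 73, 80, 76, 101, 75, 77, 73, 77, 78, 75, 75]
268 [100, 69, 73, 84, 109, 104, 88, 107, 105, 109, 94, 101, 109, 160, 65, 75, 83, 107, 73, 77, 74, 78, 78, 79, 77, 78]
270 [73, 74, 75, 111, 107, 102, 108, 104, 103, 113, 79, 102, 99, 80, 75, 84, 94, 75, 75, 76, 83, 73, 75, 76, 77, 71]
290 [69, 83, 112, 83, 60, 59, 61, 62, 61, 65, 104, 76, 77, 84, 89, 88, 90, 88, 87, 88, 92, 89, 77, 83, 80, 83]
292 [69, 109, 115, 58, 65, 60, 61, 65, 69, 119, 69, 78, 77, 75, 75, 74, 74, 74, 78, 75, 77, 73, 76, 80, 77, 79]
294 [104, 114, 53, 46, 61, 67, 62, 61, 88, 81, 72, 81, 100, 75, 80, 77, 76, 73, 71, 73, 72, 71, 75, 76, 76, 73]
296 [109, 95, 43, 48, 47, 57, 66, 69, 102, 73, 74, 74, 77, 81, 83, 78, 83, 82, 80, 82, 83, 80, 84, 84, 83, 81]
298 [114, 64, 72, 102, 77, 73, 89, 96, 67, 75, 75, 79, 82, 81, 77, 81, 78, 74, 78, 77, 80, 76, 79, 76, 76, 74]
lid bottom [ -0.32244857 297.89961936] [np.float64(211.48), np.float64(207.61), np.float64(203.1)]
lid top [ -0.31962211 295.52552399] [np.float64(209.87), np.float64(206.03), np.float64(201.56)]
rim [ -0.33309375 306.84122508] [np.float64(217.57), np.float64(213.57), np.float64(208.91)]
obs [np.float64(210.07), np.float64(206.29), np.float64(201.88)]
```

```bash
python3 - <<'E'
from h import *
u=np.array([.934,-.358]);v=np.array([.358,.934]);c=np.array([544,9.5])
for tag in('0','9'):
  p,_=load('top',tag); p=p.astype(np.float32)
  for z in(68,):
    vs=np.arange(-42,43,2.)
    acc=0
    us=list(range(-60,-36,4))+list(range(38,60,4))
    for rng,nm in((range(-62,-34,3),'-u'),(range(36,62,3),'+u')):
        acc=np.mean([cv2.remap(p,*[a.astype(np.float32).reshape(1,-1) for a in project('top',np.c_[(c+k*u)[None]+vs[:,None]*v,np.full(len(vs),z)]).T],cv2.INTER_CUBIC)[0] for k in rng],0)
        print(tag,z,nm); print(' '.join(f"{int(a)}:{int(r[0])}/{int(r[2])}" for a,r in zip(vs,acc)))
E
```

```text
0 68 -u
-42:217/215 -40:210/208 -38:180/179 -36:133/132 -34:101/100 -32:105/102 -30:118/115 -28:110/107 -26:86/84 -24:67/66 -22:72/70 -20:94/91 -18:119/115 -16:141/135 -14:151/145 -12:152/146 -10:150/145 -8:149/144 -6:151/145 -4:150/144 -2:149/143 0:152/146 2:156/149 4:154/149 6:149/144 8:148/143 10:153/147 12:158/151 14:152/146 16:128/124 18:94/91 20:72/71 22:71/70 24:78/76 26:81/78 28:83/81 30:95/92 32:114/111 34:127/122 36:135/127 38:143/131 40:150/136 42:152/139
0 68 +u
-42:216/205 -40:209/199 -38:182/174 -36:140/135 -34:107/104 -32:107/104 -30:117/114 -28:109/106 -26:87/85 -24:70/68 -22:71/68 -20:86/82 -18:102/98 -16:114/109 -14:119/114 -12:118/114 -10:118/113 -8:120/115 -6:120/115 -4:118/113 -2:116/112 0:119/114 2:122/117 4:121/117 6:118/113 8:118/113 10:123/119 12:127/122 14:122/118 16:106/103 18:87/84 20:75/73 22:75/73 24:79/77 26:80/77 28:83/81 30:95/93 32:113/109 34:123/119 36:130/122 38:138/126 40:145/132 42:149/136
9 68 -u
-42:205/202 -40:207/205 -38:177/176 -36:128/126 -34:93/91 -32:97/94 -30:112/107 -28:103/97 -26:78/75 -24:53/70 -22:47/90 -20:64/117 -18:101/142 -16:137/158 -14:150/163 -12:149/162 -10:144/160 -8:141/160 -6:141/158 -4:143/156 -2:145/156 0:145/159 2:145/160 4:147/161 6:146/161 8:143/160 10:140/160 12:142/160 14:145/160 16:146/158 18:136/154 20:109/147 22:76/136 24:57/113 26:57/84 28:63/65 30:72/67 32:84/80 34:99/93 36:118/109 38:136/123 40:145/130 42:148/134
9 68 +u
-42:213/202 -40:206/196 -38:178/170 -36:134/128 -34:99/95 -32:99/95 -30:110/105 -28:102/96 -26:77/75 -24:55/69 -22:49/85 -20:66/111 -18:96/133 -16:121/145 -14:130/148 -12:129/146 -10:126/145 -8:124/146 -6:125/147 -4:125/148 -2:125/147 0:123/146 2:122/145 4:122/146 6:124/147 8:123/145 10:122/143 12:125/145 14:130/147 16:132/149 18:122/149 20:98/143 22:70/127 24:55/101 26:55/74 28:58/58 30:64/59 32:74/70 34:88/83 36:110/101 38:130/118 40:140/126 42:143/128
```

```bash
python3 -m handwheel '[[[-0.1,0,0],0],[[-0.1,0,0.2],0],[[-0.1,0,0.4],0],[[-0.1,0,0.4],0],[[-0.1,0,0.4],0]]'|sed -n 1p\;2p\;4p; python3 -m handwheel '[[[0,0,0.1],0],[[0,0,0.2],0],[[0,0,0.2],0]]'; python3 -c "
from h import *
print(env.read_state()['wrist_torque'].round(2))"
```

```text
clock: 25.67
ee_pos: [545.9, 7.5, 94.4]
contact_force: [-0.2, -0.3, -2.2]
clock: 25.92
ee_pos: [546.2, 7.5, 92.6]
ee_rot: [0.824, 0.567, 0.0, 0.0]
contact_force: [0.7, -0.1, -0.2]
opening: 14.9
[-0.03  0.04  0.01]
```

```bash
for i in 1; do python3 -m handwheel '[[[0,0,0.1],0],[[0,0,0.2],0],[[0,0,0.2],0]]'|sed -n 2p\;4p;  python3 -c "
from h import *
print(env.read_state()['wrist_torque'].round(2))"; done; python3 -m handwheel '[[[0,0,0.1],0],[[0,0,0.2],0],[[0,0,0.2],0]]'|sed -n 2p\;4p;  python3 -c "
from h import *
print(env.read_state()['wrist_torque'].round(2))
q,_=grab('scene','18')
cv2.imwrite('pics/z28.png',cv2.resize(q[185:240,240:310,::-1],None,fx=11,fy=11,interpolation=cv2.INTER_CUBIC))"
```

```text
ee_pos: [546.2, 7.5, 90.6]
contact_force: [-0.9, -0.6, 0.7]
[ 0.1 -0.   0. ]
ee_pos: [546.0, 7.6, 88.5]
contact_force: [0.5, 0.1, 0.4]
[ 0.1   0.11 -0.01]
```

View pics/z28.png

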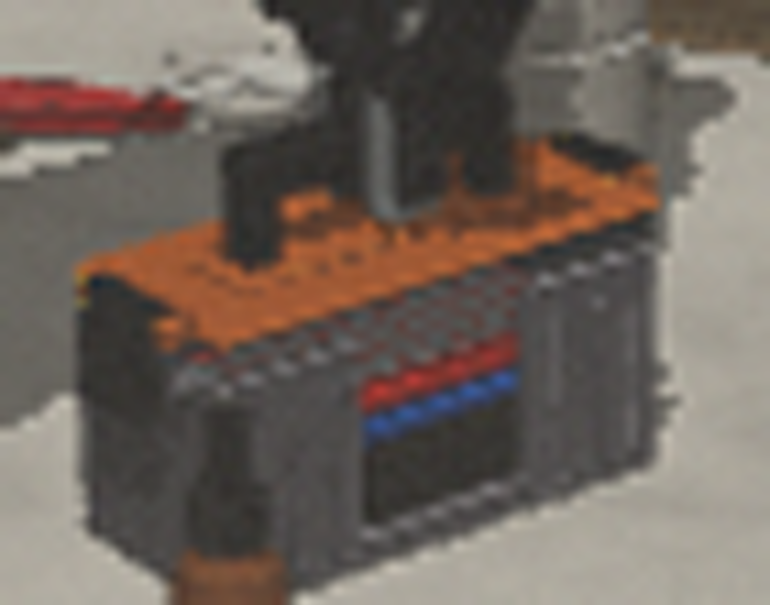

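```bash
python3 -m handwheel '[[[0,0,0.1],0],[[0,0,0.2],0],[[0,0,0.2],0]]'|sed -n 2p\;4p;  python3 -c "
from h import *
print(env.read_state()['wrist_torque'].round(2))";  python3 -m handwheel '[[[0,0,0.1],0],[[0,0,0.1],0],[[0,0,0.1],0]]'|sed -n 2p\;4p;  python3 -c "
from h import *
print(env.read_state()['wrist_torque'].round(2))"
```

```text
ee_pos: [545.8, 7.6, 86.2]
contact_force: [0.4, -0.7, -1.4]
[ 0.05 -0.06 -0.03]
ee_pos: [545.8, 7.5, 85.3]
contact_force: [0.2, 0.9, -1.5]
[ 0.08 -0.03 -0.06]
```

```bash
python3 -m handwheel '[[[0,0,0.1],0],[[0,0,0.1],0],[[0,0,0.1],0]]'|sed -n 2p\;4p;  python3 -m handwheel '[[[0,0,0.1],0],[[0,0,0.1],0],[[0,0,0.1],0]]'|sed -n 2p\;4p;  python3 -c "
from h import *
print(env.read_state()['wrist_torque'].round(2))
q,_=grab('scene','19')
cv2.imwrite('pics/z29.png',cv2.resize(q[185:240,240:310,::-1],None,fx=11,fy=11,interpolation=cv2.INTER_CUBIC))"
```

```text
ee_pos: [545.9, 7.5, 84.5]
contact_force: [0.5, 0.4, 0.6]
ee_pos: [545.9, 7.5, 83.5]
contact_force: [-0.3, 0.7, 0.4]
[ 0.1   0.05 -0.02]
```

View pics/z29.png

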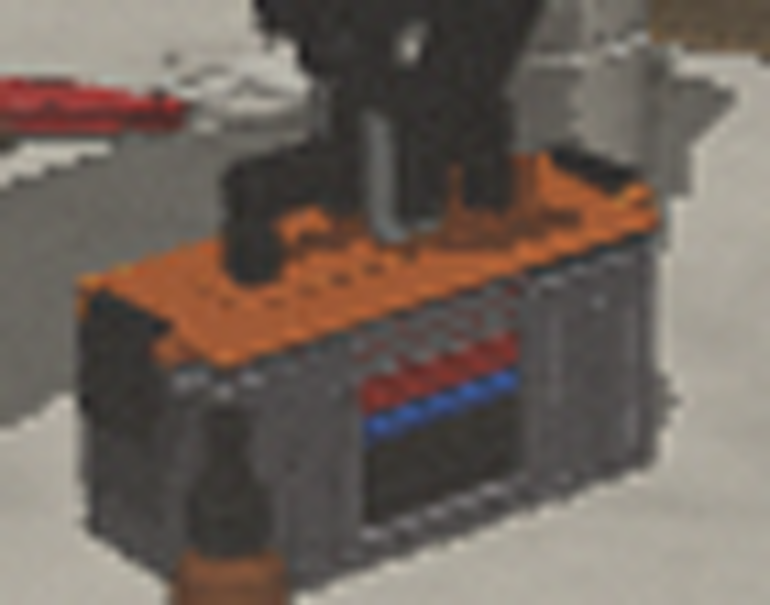

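```bash
python3 -m handwheel '[[[0,0,0.1],0],[[0,0,0.15],0],[[0,0,0.15],0]]'|sed -n 2p\;4p;  python3 -m handwheel '[[[0,0,0.1],0],[[0,0,0.15],0],[[0,0,0.15],0]]'|sed -n 2p\;4p;  python3 -c "
from h import *
print(env.read_state()['wrist_torque'].round(2))"
```

```text
ee_pos: [546.0, 7.5, 82.0]
contact_force: [-1.6, -0.0, -0.4]
ee_pos: [545.8, 7.6, 80.4]
contact_force: [-0.1, 0.2, -0.1]
[ 0.11  0.11 -0.07]
```

```bash
python3 -m handwheel '[[[0,0,0.1],0],[[0,0,0.1],0],[[0,0,0.1],0]]'|sed -n 2p\;4p;  python3 -m handwheel '[[[0,0,0.1],0],[[0,0,0.1],0],[[0,0,0.1],0]]'|sed -n 2p\;4p;  python3 -c "
from h import *
print(env.read_state()['wrist_torque'].round(2))
q,_=grab('scene','20')
cv2.imwrite('pics/z30.png',cv2.resize(q[185:240,240:310,::-1],None,fx=11,fy=11,interpolation=cv2.INTER_CUBIC))"
```

```text
ee_pos: [545.8, 7.5, 80.2]
contact_force: [-3.6, -0.6, 5.7]
ee_pos: [545.8, 7.4, 80.0]
contact_force: [-5.4, 0.0, 11.6]
[ 0.26  0.93 -0.08]
```

View pics/z30.png

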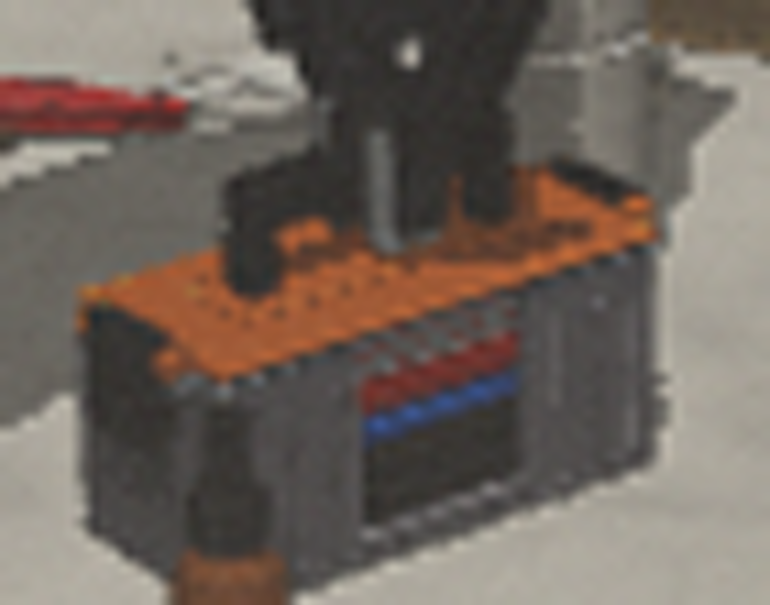

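```bash
python3 -m handwheel '[[[0,0,0.1],0],[[0,0,0.1],0],[[0,0,0.1],0]]'|sed -n 2p\;3p\;4p;  python3 -m handwheel '[[[0,0,0.1],0],[[0,0,0.1],0],[[0,0,0.1],0]]'|sed -n 2p\;3p\;4p;  python3 -c "
from h import *
print(env.read_state()['wrist_torque'].round(2))"
```

```text
ee_pos: [545.7, 7.0, 79.5]
ee_rot: [0.824, 0.567, -0.0, 0.001]
contact_force: [-8.0, -2.1, 15.7]
ee_pos: [545.7, 6.9, 79.3]
ee_rot: [0.824, 0.567, 0.0, 0.001]
contact_force: [-9.6, -1.7, 21.4]
[ 0.11  1.63 -0.1 ]
```

```bash
python3 -c "
from h import *
q,_=grab('scene','21')
cv2.imwrite('pics/z31.png',cv2.resize(q[185:240,240:310,::-1],None,fx=11,fy=11,interpolation=cv2.INTER_LANCZOS4))
o=(240,185);u=np.array([.934,-.358]);v=np.array([.358,.934])
def pr(c,z):
    P=[[*(np.array(c)+a*74*u+b*34*v),z] for a,b in((-1,1),(-1,-1),(1,-1),(1,1))]
    return ((project('scene',P)-o+.5)*11-.5).round(0).tolist()
print(pr((544,9.5),68),pr((544,9.5),73))
"
```

```text
[[72.0, 309.0], [217.0, 395.0], [659.0, 248.0], [505.0, 173.0]] [[71.0, 292.0], [217.0, 377.0], [659.0, 232.0], [505.0, 157.0]]
```

View pics/z31.png

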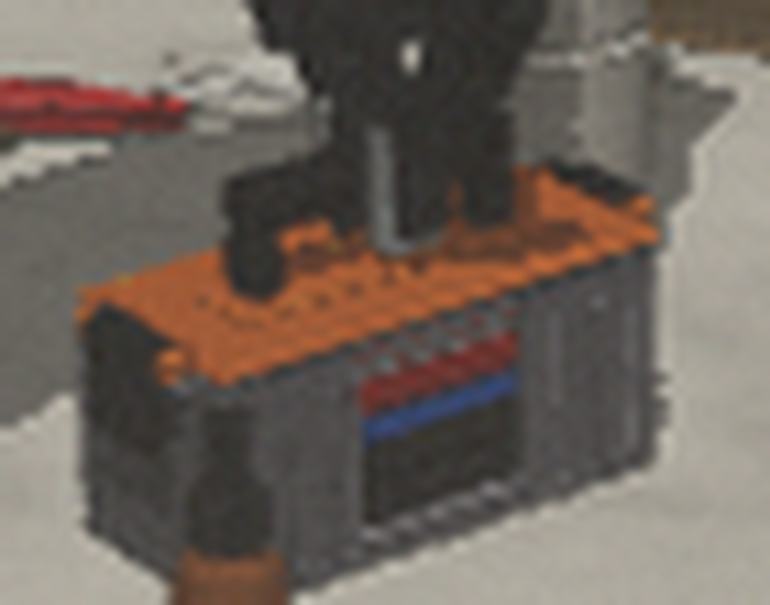

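```bash
python3 -m handwheel '[[[0,0,0.1],0],[[0,0,0.2],0],[[0,0,0.2],0],[[0,0,0.2],0]]'|sed -n 2p\;3p\;4p;  python3 -c "
from h import *
print(env.read_state()['wrist_torque'].round(2))"; python3 -m handwheel '[[[0,0,-0.2],0],[[0,0,-0.4],0],[[0,0,-0.6],0],[[0,0,-0.6],0]]'|sed -n 2p\;3p\;4p;python3 -m handwheel '[[[0,0,-0.1],0],[[0,0,-0.1],0],[[0,0,-0.1],0]]'|sed -n 1p\;2p\;3p\;4p
```

```text
ee_pos: [545.8, 6.8, 79.1]
ee_rot: [0.824, 0.567, 0.0, 0.001]
contact_force: [-13.2, -1.2, 33.0]
[-0.1   2.58 -0.08]
ee_pos: [545.8, 7.5, 80.0]
ee_rot: [0.824, 0.567, -0.0, -0.0]
contact_force: [0.2, -0.5, -2.4]
clock: 30.03
ee_pos: [545.6, 7.6, 80.3]
ee_rot: [0.824, 0.567, -0.001, -0.001]
contact_force: [2.9, -0.8, -10.7]
```

A pull of about 8 N beyond the lid's weight moved it only 0.3 mm, so the clips are holding. Relaxing and releasing.

```bash
python3 -m handwheel '[[[0,0,0.1],0],[[0,0,0.13],0],[[0,0,0.13],0]]'|sed -n 2p\;4p; python3 -m handwheel '[[[0,0,0],0],[[0,0,0],0],[[0,0,0],0],[[0,0,0],0],[[0,0,0],0],[[0,0,0],0]]' 0.6; python3 -m handwheel '[[[0,0,-1],0],[[0,0,-3],0],[[0,0,-6],0],[[0,0,-9],0],[[0,0,-12],0],[[0,0,-12],0],[[0,0,-12],0]]'
```

```text
ee_pos: [545.8, 7.6, 80.3]
contact_force: [-0.7, 0.5, -6.0]
clock: 30.78
ee_pos: [546.2, 7.5, 80.6]
ee_rot: [0.824, 0.567, 0.0, 0.0]
contact_force: [-0.8, -0.6, -0.3]
opening: 51.5
clock: 31.37
ee_pos: [547.6, 7.3, 203.2]
ee_rot: [0.824, 0.567, 0.002, 0.002]
contact_force: [0.0, 1.1, -0.2]
opening: 51.3
```

Moving aside (toward −y) for clear views of the case.

```bash
python3 -m handwheel '[[[-3.5,0,0],0],[[-7,0,0],0],[[-10.5,0,0],0],[[-14,0,0],0],[[-17.5,0,0],0],[[-21,0,0],0],[[-24,0,0],0],[[-24,0,0],0],[[-24,0,0],0]]'|head -2; python3 - <<'E'
from h import *
q,d=grab('scene','22');p,dt=grab('top','22')
cv2.imwrite('pics/z32.png',cv2.resize(q[185:240,240:310,::-1],None,fx=11,fy=11,interpolation=cv2.INTER_CUBIC))
cv2.imwrite('pics/z33.png',cv2.resize(p[165:250,225:310,::-1],None,fx=7,fy=7,interpolation=cv2.INTER_CUBIC))
H,S,V=[a.astype(int) for a in cv2.split(cv2.cvtColor(p,cv2.COLOR_RGB2HSV))]
k=blob(((H>3)&(H<18)&(S>120)).astype(np.uint8),(225,165,310,250)); W=bydepth('top',px(k),dt); print('lid top z',np.median(W[:,2]),'rect@73',rect(onplane('top',px(k),73)))
L=(W[:,:2]-[544,9.5])@np.array([.934,-.358]); print('z by end',np.median(W[L<-30][:,2]),np.median(W[L>30][:,2]))
E
```

```text
clock: 32.12
ee_pos: [459.0, -217.6, 199.2]
lid top z 74.34067740891578 rect@73 (array([542.2,  10.2]), 159.7, 66.5, -20.9)
z by end 74.46030678599163 74.13765104015465
```

View pics/z32.png

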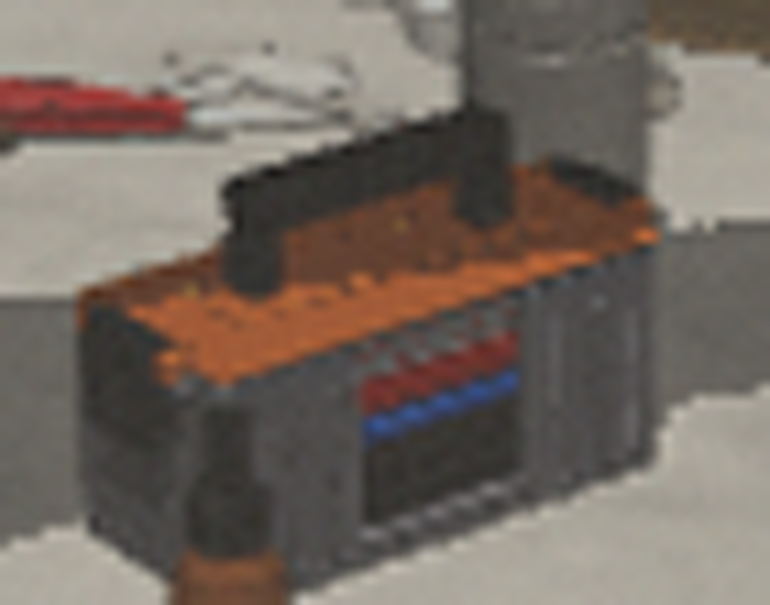

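View pics/z33.png

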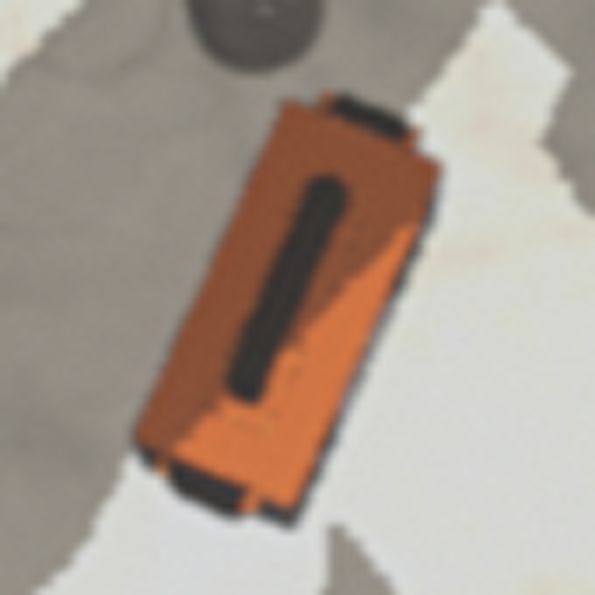

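View pics/top22.png

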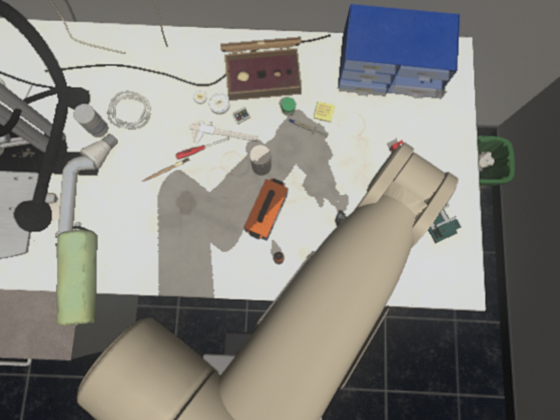

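Lid is level on the rim (both ends at about 74 mm by depth, i.e. the same bias of about +1 mm seen at the start). I'll check that both clips hang straight by measuring how far the dark clip parts reach beyond the lid ends.

```bash
python3 - <<'E'
from h import *
def prof(n,tag,c,yaw,zl):
    a=np.radians(yaw);u=np.array([np.cos(a),np.sin(a)]);v=np.array([-u[1],u[0]])
    p,_=load(n,tag);p=p.astype(np.float32)
    us=np.r_[np.arange(-96,-66,2.),np.arange(66,98,2.)]
    acc=np.mean([cv2.remap(p,*[x.astype(np.float32).reshape(1,-1) for x in project(n,np.c_[(np.array(c)+k*v)[None]+us[:,None]*u,np.full(len(us),zl)]).T],cv2.INTER_LINEAR)[0] for k in range(-8,9,2)],0)
    print(tag,' '.join(f"{int(x)}:{int(r[0])}" for x,r in zip(us,acc)))
prof('top','0',(412.5,-283.5),25.2,29)
prof('top','22',(543,10),-20.9,73)
q,_=load('scene','22')
cv2.imwrite('pics/z34.png',cv2.convertScaleAbs(cv2.resize(q[205:245,240:275,::-1],None,fx=16,fy=16,interpolation=cv2.INTER_CUBIC),alpha=2.2))
q,_=load('scene','0')
cv2.imwrite('pics/z35.png',cv2.convertScaleAbs(cv2.resize(q[205:245,240:275,::-1],None,fx=16,fy=16,interpolation=cv2.INTER_CUBIC),alpha=2.2))
E
```

```text
0 -96:212 -94:212 -92:213 -90:214 -88:213 -86:195 -84:148 -82:92 -80:59 -78:59 -76:88 -74:143 -72:190 -70:208 -68:210 66:212 68:212 70:206 72:175 74:127 76:84 78:66 80:71 82:94 84:123 86:142 88:148 90:147 92:145 94:147 96:160
22 -96:213 -94:214 -92:215 -90:208 -88:180 -86:129 -84:83 -82:61 -80:57 -78:58 -76:69 -74:109 -72:164 -70:198 -68:209 66:135 68:136 70:136 72:128 74:107 76:79 78:58 80:53 82:62 84:88 86:120 88:142 90:148 92:149 94:147 96:147
```

View pics/z34.png

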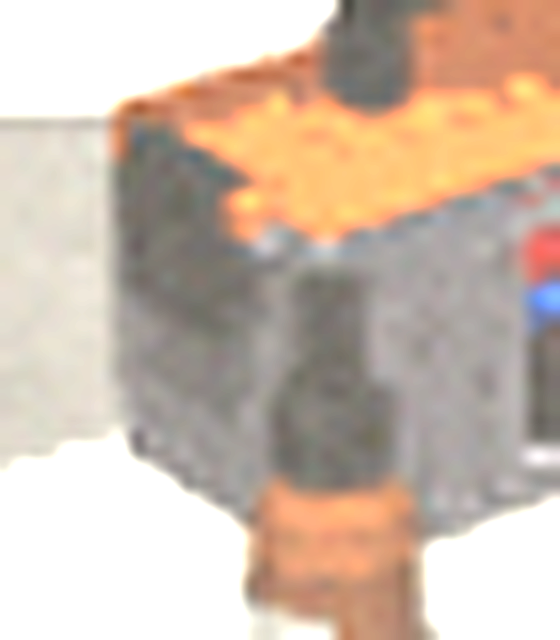

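View pics/scene22.png

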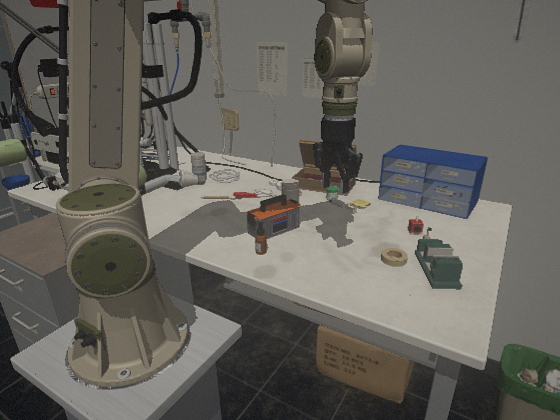

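The scene view shows the lidded case at (273,217), with the can, bottle (261,238), brush and tape (394,257) where they were, and the gripper clear. Handing in.

```bash
python3 -c "
from h import *
togo(0,0,0,0); print(env.sign_off())"
```

```text
t 32.22 pos [ 459.8 -215.9  199.5] yaw 69.06 F [0.1 0.8 0.2] open 51.5 | shift cm [  3.72 -50.63  20.04] turn 69.06
the job is handed in; nothing more can be done
None
```

Both plates are in the case with the lid pressed on. I handed the job in at 32.2 s of the 72 s allowed.

- **Plates:** I lowered the blue plate onto the black pile until I felt about 5 N, then let go. The red plate went on top of it the same way, at about 6 N. The pictures show black, blue, red from the bottom up, all lying flat.
- **Lid:** It came to a hard stop at rim height. I pressed to 33 N, then pulled up about 8 N beyond its weight, and it moved only 0.3 mm.
- **Last checks:** The lid is level, with both ends at about 74 mm by depth against 73 nominal. Depth also read about 1 mm high on the lid at the start. The can, bottle, brush and tape roll look unmoved, and the gripper is clear of everything.

Some checks were weak or disagreed:
- **Snap force:** I never felt a distinct 15 N peak. I saw about 3 N while the clips rode over the beads, then the hard stop.
- **Far clip:** The near (-x) clip looks straight in the pictures, but the far one could not be seen well enough to judge. I am relying on the pull test and the level lid for it.
- **Sideways alignment:** The two cameras differed by 2 to 4 mm on how centred the lid was across the case. It went down without jamming. The sideways force stayed below 2 N until the stop and reached 13 N only at the full press.

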